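Gauge the seal lid of a filter housing

ROBOT

A 7-joint arm with a two-finger parallel gripper is mounted at the origin on the work surface. World frame = base frame: x ahead of the robot, y to its left, z up, the work surface at z = 0. Lengths are in m, angles in rad, forces in N, time in s.
With the tool pointing down it reaches from about 0.35 to 0.9 m from the base axis. Payload 19.9 kg.
Tool frame: the origin (TCP) lies midway between the tips of the shut fingers; the grasp point (between the pads) lies 19 mm behind it; x points along the fingers, z is the direction in which the jaws open and shut, and the axes are right-handed (so a half turn about x gives the same grasp; the last joint's range is limited). The gripper opens to 94 mm and grips with 3 to 60 N. Pads are 16 mm wide; open, the fingers measure 119 mm over their backs; the gripper's body (75 mm by 177 mm) begins 78 mm behind the grasp point.
Start: joints at [1.183, 0.417, -0.01, 1.614, 0.005, 1.111, -0.053], TCP at [0.212, -0.588, 0.205] pointing down, gripper open.
Joint ranges: [-2.81, 2.81], [-0.39, 2.02], [-1.27, 1.25], [0.06, 2.57], [-1.19, 4.33], [0.19, 2], [-2.82, 2.82]. Speed limits (rad/s): [1.89, 1.89, 2.39, 2.39, 3.01, 3.01, 3.01].

INTERFACE

Orientations are given as a unit quaternion [x, y, z, w].
In Python, from plant import * gives the robot as it stands.
- The arm moves only by the tool play_rows, never from a script. Its arguments are lists of equal length, an entry for each row: "travel": the shift along the tool's x, y, z in cm, a list of three; "roll": the turn about the tool's x in rad; "hand": the closure, from 0 (fully open) to 1 (shut). In form: {"travel": [[tx, ty, tz], ...], "roll": [roll, ...], "hand": [hand, ...]}. A call has 1 to 20 rows; each row is the pose to reach, as a shift and turn from the pose commanded when the call began, along the tool's axes at that moment; what a row does not reach only later rows make up. A row lasts 1/12 s, in which the tool goes at most 41.7 mm and 7.16 degrees, less where a joint would pass 70% of its speed; a pose out of reach is approached as far as the arm can. A call with a gripper value outside its range is refused whole. The fingers move at their own pace and stop on an object; the grip force is fixed at half the most. Time passes only in rows, so rows that repeat a pose let the fingers close. It gives the time, the measured TCP pose, the force and the opening at its end, in the units of the state.
- observe(): the state, without advancing time (a new reading comes with each control period).
- read_camera(name): name is "scene" or "top"; returns the picture (420x560x3 uint8, blue, green, red); there is no depth.
- get_calibration(name): a dict with "fx", "fy", "cx", "cy" (pixels), "dist_coeffs" ([k1, k2, p1, p2, k3] as OpenCV has them; the pictures are not rectified), "cam_to_world" (4x4, takes a point from camera to world coordinates). Camera axes: x right, y up, looking along -z (the intrinsics and any distortion apply to the point x, -y, -z); pixel columns grow to the right and rows downward; lengths in m; the calibration is good to about 2 mm. A picture is of the moment at which its call begins. get_calibration takes no time and is no camera call.
- job_done(): hands the job in, once; it reports no verdict.
The state is a dict: "time_s": time; "q": joint angles; "qd": joint speeds; "effort": joint torques, N m; "eef_pos": TCP position; "ee_rot": TCP orientation; "contact_force": force on the tool from outside, world axes, zero at the start; "torque": the same for the moment, N m; "gripper_width": opening from 0.0 (shut) to 1.0 (fully open).
Only numpy, scipy, OpenCV 4.12 (cv2) and the standard library are available. Lean on these libraries where they do the work, as an engineer would, in place of code of your own. Each camera call takes 0.05 s, during which the arm holds its last target. There are 200 camera calls.

TASK

First swing the turret round by its upright black handle, anticlockwise seen from above, until its yellow pin is home against the black bent stop bracket. Then take the blue spring-tip probe out of its stand and hold its tip on the red dot on the sloping white lid, square to the lid and gently, with the spring tip pressed about half-way in. Finish while still holding the probe there, the turret still home, and leave the vial, the inhaler and the steel dish alone.

Things in the scene. Friction and masses are not known exactly. Their poses are not given: they have to be found in the camera images.
- fixture: Fixed steel base plate 170 x 170 x 15 mm, origin at the centre of its underside on the bench. A black bent bracket (the stop) stands near one corner, at x 62, y 73 mm in its frame, top 49 mm over the bench. With the turret home the lid slopes down to this plate's -x side and the handle is on its +x side.
- turret (a joint): Angle of the turret on the fixture about the vertical axis, rad, growing anticlockwise seen from above; 0 to 1.9. It starts between 0 and 0.7; 1.9 is home, where the yellow pin rests against the stop bracket and the turret can turn no further. It turns with light friction (about 0.12 N m) and stays where it is left.
- turret_grip (a point): Where to grip the turret's upright handle, a black round post 16 mm in diameter, 60 mm from the turning axis. The point is on its centre line, 22 mm below its top, 120 mm over the bench; the black part reaches 28 mm below the point; nothing else of the fixture is higher than 100 mm. The round post may turn between the fingers as it is swung.
- turret_axis (a point): Point on the turret's vertical turning axis, at the same height as turret_grip (120 mm over the bench). The turret disc is 144 mm in diameter.
- target (a point): White round filter housing (66 mm diameter, blue band) fixed on the turret. Origin: centre of the 16 mm red dot on its flat lid, on the surface, about 83 mm over the bench. z is square to the lid, outward; it leans 0.35 rad (20 deg) from upright, away from the turret's handle. The lid's centre lies 14 mm from the dot along the target's -y.
- stand: Fixed grey block 80 x 80 x 60 mm with a 21 mm hole through its middle, origin at the centre of its underside on the bench. The probe stands upright in it.
- probe_grip (a point): Centre of the probe's blue square grip, 24 x 24 x 75 mm; x and y are square to its sides, z points from the tip to the back end. In the stand: upright, this point 100 mm over the bench. A white collar (36 mm diameter, 5 mm thick) 35 mm below it rests on the stand; the probe ends 46 mm above it. Below the collar a steel nose (17 mm diameter) and the tip hang 45 mm into the hole. Mass about 0.15 kg.
- probe_tip (a point): Very end of the brass spring tip (8 mm diameter, round end), on the probe's centre line, 85 mm from probe_grip along its -z when the tip is out (75 mm when pressed right in).
- plunger (a joint): How far the spring tip is pressed into the probe, m: 0 out, 0.010 fully in. The spring takes 2 N to start and 7 N fully in (0.5 N per mm); half-way is 0.005 at 4.5 N.
- vial: Bystander: small jar with red cap, 40 mm diameter, 70 mm tall, loose; origin at the centre of its underside.
- inhaler: Bystander: white inhaler with blue mouthpiece, 74 mm tall, 30 mm wide, loose; origin at the centre of the underside of its white body, mouthpiece 43 mm out along its -x.
- dish: Bystander: steel dish, 80 mm diameter, 30 mm tall, loose; origin at the centre of its underside.
There are look-alikes about, which are no part of the job. There is more than one size of the part that bears probe_grip; the job needs the smallest.

How it is judged:
By the outcome, as a careful person would: the job done as asked, in the order asked, and still so for the second after the job is handed in, while the arm keeps its last pose, push and grip.
It also fails if it takes over 64 s, if anything falls off the work surface, if the arm or the gripper's body presses on something with over 40 N, if the wrist force passes 120 N, or if a joint passes its speed limit or range.

## Working session

There is one attempt and no reset: what is moved stays moved. The work goes in short steps, Python scripts to look and compute and a tool call to move; the robot and the scene stay as the last step left them, time stands still between calls to the robot, and variables do not carry over. Pictures are saved under pics/ and viewed, about 8 in all and at most 12, crops included, and the job is handed in when it is done.

Besides the shell and the picture viewer there is one more tool, called as name([rows], argument=value, ...), one row to a line, values as JSON. play_rows: Moves the arm, as the interface text tells. Its arguments: {"type":"object","properties":{"travel":{"type":"array"},"roll":{"type":"array"},"hand":{"type":"array"}},"required":["travel","roll","hand"]}

```bash
mkdir -p pics; ls
python3 - <<'E'
from plant import *
import cv2
for n in("scene","top"):
    cv2.imwrite(f"pics/{n}0.png",read_camera(n)); c=get_calibration(n); print(n,c)
s=observe(); print(s)
E
```

```text
pics
scene {'fx': 479.2157579874292, 'fy': 479.2157579874292, 'cx': 272.2542132568912, 'cy': 203.22052244875778, 'dist_coeffs': array([-0.00260734,  0.        ,  0.        ,  0.        ,  0.        ]), 'cam_to_world': array([[ 0.62910003, -0.67122007,  0.39204179,  1.03605272],
       [ 0.77724698,  0.55029005, -0.30507048, -0.38656168],
       [-0.01096726,  0.49663315,  0.86789126,  1.14259414],
       [ 0.        ,  0.        ,  0.        ,  1.        ]])}
top {'fx': 467.83572081347677, 'fy': 467.83572081347677, 'cx': 282.8516563592519, 'cy': 208.02770415331355, 'dist_coeffs': array([-0.0653352,  0.       ,  0.       ,  0.       ,  0.       ]), 'cam_to_world': array([[ 0.10365099,  0.97365195, -0.20312152,  0.32562255],
       [-0.99461053,  0.10094834, -0.02364996, -0.01639174],
       [-0.00252205,  0.20447815,  0.97886788,  1.22206401],
       [ 0.        ,  0.        ,  0.        ,  1.        ]])}
{'time_s': 0.1, 'q': array([ 1.18352376,  0.4179472 , -0.01034669,  1.61408949,  0.00470261,
        1.11069972, -0.05301882]), 'qd': array([-0.00036031, -0.00097658,  0.0006935 , -0.00207133, -0.0011446 ,
        0.00138307, -0.00086422]), 'effort': array([ 1.17136704e-03, -8.52584481e+01,  6.40412271e-01, -4.26694643e+01,
       -4.88260074e-02,  1.63775298e-02,  3.98347868e-05]), 'eef_pos': array([ 0.2117284 , -0.58769059,  0.20487739]), 'ee_rot': array([ 0.40673079,  0.57890304, -0.40631767,  0.57822771]), 'contact_force': array([-0.3784695 ,  0.76354731, -0.04449886]), 'torque': array([-0.04869404,  0.02574951, -0.01737351]), 'gripper_width': 1.0017679293875892}
```

View pics/scene0.png

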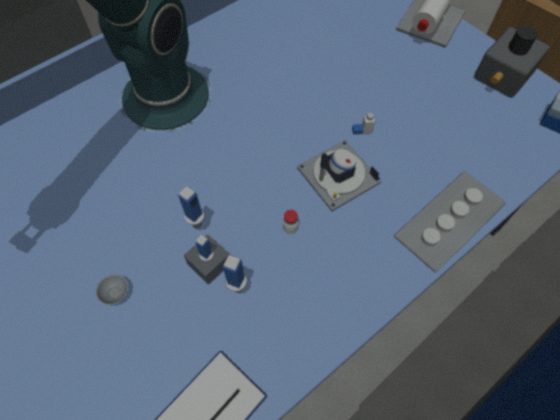

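View pics/top0.png

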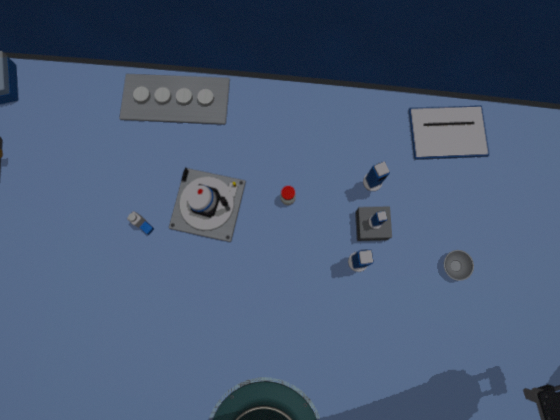

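The scene view shows the fixture with the turret at (340,175), the stand with a probe at (207,255), two larger free-standing look-alikes at (191,205) and (235,272), the vial at (291,220), the inhaler at (366,126) and the dish at (113,290). In the top view the fixture is at (207,205) and the stand at (375,223), with look-alikes at (376,177) and (361,261).

Of the three candidates, the one in the grey block looks smallest. I'll confirm with one enlarged crop.

Run:
```python
import cv2,numpy as np
s=cv2.imread("pics/scene0.png");t=cv2.imread("pics/top0.png")
f=lambda i,x,y,w,h:cv2.resize(i[y:y+h,x:x+w],(400,300),interpolation=cv2.INTER_CUBIC)
o=np.vstack([np.hstack([f(s,285,120,112,84),f(t,155,162,100,75)]),np.hstack([f(s,150,180,140,105),f(t,325,155,160,120)])])
cv2.imwrite("pics/crop1.png",cv2.convertScaleAbs(o,alpha=1.4))
```

```text
(no output)
```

View pics/crop1.png

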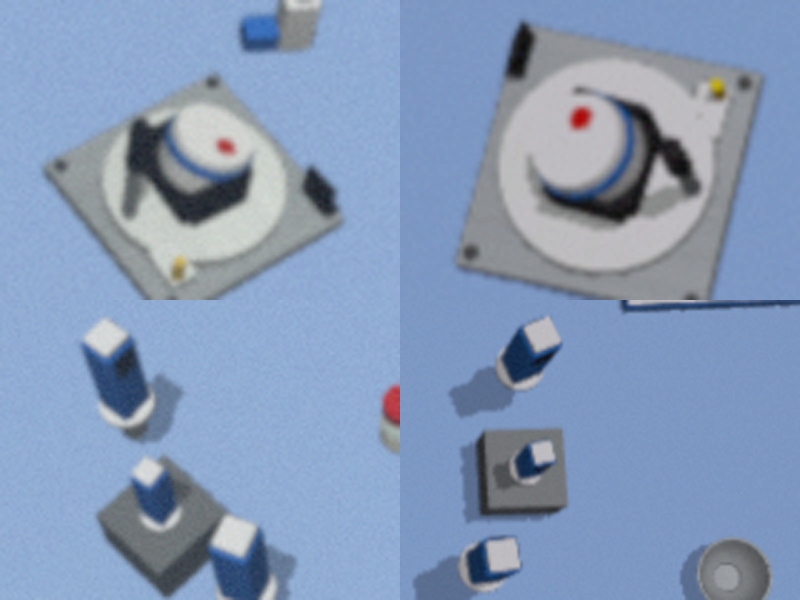

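The probe in the grey stand block (top 378,220) is clearly the smallest of the three, and it is the one the job needs. The top crop also shows the bracket at the plate's far-left corner, the pin on the right, and the handle post to the right of the housing. Now I'll measure.

```bash
cat > h.py <<'E'
import cv2,numpy as np
from scipy.spatial.transform import Rotation as Rot
from plant import *
C={n:get_calibration(n) for n in("scene","top")}
def ray(n,p):
    c=C[n];K=np.array([[c['fx'],0,c['cx']],[0,c['fy'],c['cy']],[0,0,1.]])
    u=cv2.undistortPoints(np.array([[p]],float),K,np.array(c['dist_coeffs'],float))[0,0]
    M=c['cam_to_world'];d=M[:3,:3]@np.array([u[0],-u[1],-1.]);return M[:3,3],d/np.linalg.norm(d)
def onz(n,p,z):
    o,d=ray(n,p);return o+d*(z-o[2])/d[2]
def proj(n,X):
    c=C[n];M=c['cam_to_world'];q=M[:3,:3].T@(np.array(X)-M[:3,3])
    K=np.array([[c['fx'],0,c['cx']],[0,c['fy'],c['cy']],[0,0,1.]])
    return cv2.projectPoints(np.array([[q[0],-q[1],-q[2]]]),np.zeros(3),np.zeros(3),K,np.array(c['dist_coeffs'],float))[0].ravel()
def tri(ps,pt):
    o1,d1=ray("scene",ps);o2,d2=ray("top",pt)
    t=np.linalg.lstsq(np.c_[d1,-d2],o2-o1,rcond=None)[0];a=o1+t[0]*d1;b=o2+t[1]*d2
    return (a+b)/2,np.linalg.norm(a-b)
def blobs(m,box,minA=4,off=None):
    x,y,w,h=box;n,l,s,c=cv2.connectedComponentsWithStats(m[y:y+h,x:x+w].astype(np.uint8))
    return sorted([(int(s[i,4]),np.round(c[i]+[x,y],2).tolist(),(s[i,:4]+[x,y,0,0]).tolist()) for i in range(1,n) if s[i,4]>=minA],reverse=True)[:8]
E
python3 - <<'E'
from h import *
R=Rot.from_quat(observe()['ee_rot']).as_matrix();print("tool axes cols\n",R.round(3))
B={"scene":dict(f=(295,130,95,85),s=(175,180,80,110)),"top":dict(f=(160,160,95,90),s=(345,150,65,130))}
for n in B:
    im=cv2.imread(f"pics/{n}0.png");hsv=cv2.cvtColor(im,cv2.COLOR_BGR2HSV);H,S,V=[hsv[...,i].astype(int) for i in range(3)]
    print(n)
    print(" red",blobs(((H<10)|(H>170))&(S>130)&(V>90),B[n]['f']))
    print(" yel",blobs((H>15)&(H<40)&(S>90),B[n]['f'],2))
    print(" black",blobs((V<62),B[n]['f']))
    print(" blue",blobs((S>130)&(V<140)&(H>95),B[n]['s']))
    print(" white",blobs((S<60)&(V>125),B[n]['s']))
    print(" stand",blobs((S<75)&(V<120),B[n]['s'],20))
    print(" cen",hsv[int(B[n]['s'][1])+2,int(B[n]['s'][0])+2])
    for nm,m in(("plate",(S<70)),):
        x,y,w,h=B[n]['f'];mm=np.zeros_like(im[...,0]);mm[y:y+h,x:x+w]=(m[y:y+h,x:x+w]*255)
        c=max(cv2.findContours(mm,0,1)[0],key=cv2.contourArea);r=cv2.minAreaRect(c);print(" plate",r,cv2.boxPoints(r).round(1).tolist())
E
```

```text
tool axes cols
 [[-0.     0.941  0.339]
 [ 0.001  0.339 -0.941]
 [-1.    -0.    -0.001]]
scene
 red [(5, [347.8, 160.6], [347, 160, 3, 2]), (4, [295.25, 213.25], [295, 212, 2, 3])]
 yel [(9, [334.56, 194.22], [334, 192, 2, 5])]
 black [(306, [334.99, 169.67], [321, 154, 34, 28]), (60, [373.88, 173.67], [370, 168, 9, 12])]
 blue [(254, [190.57, 207.87], [179, 194, 22, 26]), (251, [233.92, 275.05], [223, 262, 20, 24]), (120, [204.16, 248.88], [197, 241, 13, 16])]
 white [(151, [231.7, 261.83], [225, 254, 15, 16]), (131, [186.2, 192.08], [179, 186, 16, 13]), (88, [235.95, 285.23], [225, 277, 22, 13]), (75, [193.07, 219.77], [184, 213, 20, 12]), (72, [200.86, 239.18], [196, 234, 11, 11]), (30, [206.27, 257.27], [200, 254, 13, 7])]
 stand [(1054, [207.13, 260.88], [184, 235, 46, 49]), (80, [198.61, 221.3], [192, 209, 13, 20]), (34, [243.97, 281.68], [240, 275, 8, 15])]
 cen [108  80 153]
 plate ((338.7879333496094, 173.8894805908203), (57.39468002319336, 66.0647201538086), 59.534454345703125) [[295.79998779296875, 165.89999389648438], [352.70001220703125, 132.39999389648438], [381.7999877
[... 413 characters left out ...]
21], [353, 251, 18, 17]), (70, [375.74, 220.06], [372, 213, 12, 13])]
 white [(130, [366.08, 256.46], [360, 250, 13, 13]), (116, [381.72, 167.84], [375, 161, 14, 14]), (55, [381.82, 215.36], [378, 212, 9, 8]), (23, [376.83, 187.61], [371, 185, 11, 5]), (14, [361.36, 269.5], [358, 268, 8, 4])]
 stand [(1008, [372.6, 223.89], [356, 206, 36, 35]), (90, [352.79, 264.01], [348, 252, 19, 20]), (76, [367.95, 184.32], [363, 175, 19, 17])]
 cen [108  95 140]
 plate ((206.885498046875, 203.9722442626953), (64.20100402832031, 65.08451080322266), 13.626995086669922) [[168.0, 228.0], [183.39999389648438, 164.8000030517578], [245.6999969482422, 179.89999389648438], [230.39999389648438, 243.1999969482422]]
```

Run:
```python
from h import *
s=cv2.imread("pics/scene0.png");t=cv2.imread("pics/top0.png")
f=lambda i,x,y,w,h:cv2.convertScaleAbs(cv2.resize(i[y:y+h,x:x+w],(w*10,h*10),interpolation=cv2.INTER_CUBIC),alpha=1.7)
cv2.imwrite("pics/crop2.png",np.hstack([f(s,312,144,40,50),f(t,194,175,40,50)]))
pc=[[168,228],[183.4,164.8],[245.7,179.9],[230.4,243.2]]
P=np.array([onz("top",p,.015) for p in pc]);print("plate corners",P.round(4)[:,:2].tolist(),"c",P.mean(0).round(4),[np.linalg.norm(P[i]-P[i-1]).round(4) for i in range(4)])
for i in range(4): e=P[i]-P[i-1];print(" edge ang",np.degrees(np.arctan2(e[1],e[0])).round(1))
print("dot top",onz("top",(199.5,191),.083),"scene",onz("scene",(347.8,160.4),.083), tri((347.8,160.4),(199.5,191)))
print("pin",tri((334.5,194),(234.1,183.4)))
print("probe back",tri((200.86,239.18),(381.82,215.36)),onz("top",(381.82,215.36),.146),onz("scene",(200.86,239.18),.146))
print("big1",tri((186.2,192.08),(381.72,167.84)),"big2",tri((231.7,261.83),(366.08,256.46)))
# stand top face: polygon
for n,b in(("top",(345,195,60,55)),("scene",(178,228,60,62))):
    im=cv2.imread(f"pics/{n}0.png");hsv=cv2.cvtColor(im,cv2.COLOR_BGR2HSV);x,y,w,h=b
    mm=np.zeros_like(im[...,0]);mm[y:y+h,x:x+w]=((hsv[...,1]<75)[y:y+h,x:x+w]*255)
    c=max(cv2.findContours(mm,0,1)[0],key=cv2.contourArea);r=cv2.minAreaRect(c);print(n,"stand",r)
    q=[onz(n,p,.06)[:2].round(4).tolist() for p in cv2.boxPoints(r)];print(q)
```

```text
plate corners [[0.4917, 0.3071], [0.667, 0.2921], [0.6422, 0.1195], [0.4692, 0.1387]] c [0.5675 0.2143 0.015 ] [np.float64(0.1699), np.float64(0.1759), np.float64(0.1744), np.float64(0.1741)]
 edge ang 82.4
 edge ang -4.9
 edge ang -98.2
 edge ang 173.7
dot top [0.58386347 0.22400859 0.083     ] scene [0.58301025 0.2256229  0.083     ] (array([0.58367608, 0.22402434, 0.08494409]), np.float64(0.0009505746884598131))
pin (array([0.62257879, 0.14566038, 0.04331543]), np.float64(0.0009633784076571048))
probe back (array([ 0.55552531, -0.22334442,  0.14551296]), np.float64(0.00017195028397624888)) [ 0.55538359 -0.2233283   0.146     ] [ 0.55580214 -0.22334891  0.146     ]
big1 (array([ 0.58456864, -0.20036362,  0.38113374]), np.float64(0.05999431119426676)) big2 (array([ 0.51439157, -0.19407609, -0.11464838]), np.float64(0.10004674545391534))
top stand ((373.5, 223.0), (34.0, 35.0), 90.0)
[[0.5912, -0.1728], [0.6004, -0.2618], [0.5132, -0.2668], [0.5043, -0.1791]]
scene stand ((209.5879364013672, 260.3456115722656), (50.900333404541016, 39.63417434692383), 38.418052673339844)
[[0.5243, -0.2861], [0.4927, -0.1908], [0.6254, -0.1648], [0.6515, -0.2576]]
```

View pics/crop2.png

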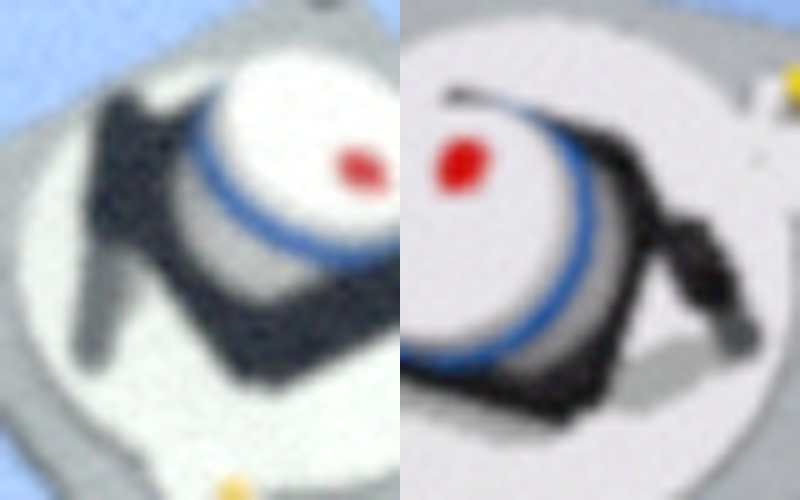

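Run:
```python
from h import *
hs,ht=(323.85,155.05),(222.05,198.55)
print("handle top",tri(hs,ht),onz("top",ht,.142),onz("scene",hs,.142)); print("foot",tri((321.05,180.05),(227.55,209.05)))
print("stop top",onz("top",(184.65,174.62),.035),"scene",onz("scene",(373.88,173.67),.035))
k=10
def up(n,x,y,w,h):
    im=cv2.imread(f"pics/{n}0.png")[y:y+h,x:x+w];return cv2.cvtColor(cv2.resize(im,None,fx=k,fy=k,interpolation=cv2.INTER_CUBIC),cv2.COLOR_BGR2HSV)
def rect(m,n,x,y,z,nm):
    c=max(cv2.findContours((m*255).astype(np.uint8),0,1)[0],key=cv2.contourArea);r=cv2.minAreaRect(c)
    q=np.array([onz(n,p/k+[x-.45,y-.45],z)[:2] for p in cv2.boxPoints(r)])
    e=[q[i]-q[i-1] for i in range(4)];print(nm,n,"c",q.mean(0).round(4),"L",[round(float(np.linalg.norm(v)),4) for v in e],"ang",[round(float(np.degrees(np.arctan2(v[1],v[0])))%90,1) for v in e])
for n,b in(("top",(370,204,22,20)),("scene",(190,228,22,20))):
    h=up(n,*b);rect((h[...,1]<75)&(h[...,2]>125),n,*b[:2],.146,"cap")
for n,b in(("top",(350,200,48,46)),("scene",(178,228,60,62))):
    h=up(n,*b);V=h[...,2];print("stand V pct",np.percentile(V[h[...,1]<75],[5,15,30,50,70]))
    rect((h[...,1]<75)&(V>72),n,*b[:2],.06,"stand")
# disc fit: bright low-sat in top view
b=(165,165,85,80);h=up("top",*b);m=((h[...,1]<60)&(h[...,2]>150)).astype(np.uint8)*255
c=max(cv2.findContours(m,0,1)[0],key=cv2.contourArea);hull=cv2.convexHull(c)
mm=np.zeros_like(m);cv2.drawContours(mm,[hull],-1,255,-1);mm=cv2.morphologyEx(mm,cv2.MORPH_OPEN,cv2.getStructuringElement(2,(401,401)))
e=cv2.fitEllipse(max(cv2.findContours(mm,0,1)[0],key=cv2.contourArea));print("disc ell",e)
p=np.array(e[0])/k+[164.55,164.55]
for z in(.02,.025,.03):print(z,onz("top",p,z).round(4))
```

```text
handle top (array([0.55766771, 0.15555119, 0.14243759]), np.float64(0.00018965762816806772)) [0.55771237 0.15553663 0.142     ] [0.55749226 0.15588122 0.142     ]
foot (array([0.55753307, 0.15749147, 0.02164328]), np.float64(0.0019521352483679488))
stop top [0.63486054 0.27965011 0.035     ] scene [0.64027763 0.27813206 0.035     ]
cap top c [ 0.5551 -0.2237] L [0.0187, 0.0185, 0.0187, 0.0185] ang [12.8, 15.3, 12.6, 15.2]
cap scene c [ 0.554  -0.2182] L [0.0276, 0.0369, 0.028, 0.0365] ang [0.6, 5.4, 89.9, 4.9]
stand V pct [38. 57. 80. 86. 87.]
stand top c [ 0.5545 -0.223 ] L [0.0865, 0.0844, 0.0868, 0.0832] ang [7.5, 9.5, 6.7, 9.3]
stand V pct [ 55.  65.  83.  86. 109.]
stand scene c [ 0.5737 -0.2249] L [0.1307, 0.1039, 0.1358, 0.0997] ang [13.2, 18.9, 11.6, 16.3]Traceback (most recent call last):
  File "<stdin>", line 19, in <module>
ValueError: max() iterable argument is empty
```

The handle's top triangulates to (0.558, 0.156, 0.142). That is 60 mm from the plate centre (0.567, 0.215), which matches the description. First move: to above the handle with the jaws set tangentially.

play_rows([
  [0,57.8,-58.2],
  [0,57.8,-58.2],
  [0,57.8,-58.2],
  [0,57.8,-58.2],
  [0,57.8,-58.2],
  [0,57.8,-58.2],
  [0,57.8,-58.2],
  [0,57.8,-58.2],
  [0,57.8,-58.2],
  [0,57.8,-58.2],
  [0,57.8,-58.2],
  [0,57.8,-58.2],
  [0,57.8,-58.2],
  [0,57.8,-58.2],
  [0,57.8,-58.2],
  [0,57.8,-58.2],
  [0,57.8,-58.2],
  [0,57.8,-58.2],
  [0,57.8,-58.2],
  [0,57.8,-58.2],
], roll=[-1.06,-1.06,-1.06,-1.06,-1.06,-1.06,-1.06,-1.06,-1.06,-1.06,-1.06,-1.06,-1.06,-1.06,-1.06,-1.06,-1.06,-1.06,-1.06,-1.06], hand=[0,0,0,0,0,0,0,0,0,0,0,0,0,0,0,0,0,0,0,0])

```text
time_s: 1.77
eef_pos: [0.5588, 0.1591, 0.2051]
ee_rot: [0.058, 0.705, -0.057, 0.705]
contact_force: [-0.1, 0.1, 0.6]
gripper_width: 0.999
```

```bash
cat >> h.py <<'E'
def plan(X,jaw):
    """tool-frame shift (cm) and roll to bring TCP to X with jaw axis at world angle jaw (deg)"""
    s=observe();R=Rot.from_quat(s['ee_rot']).as_matrix();d=R.T@(np.array(X)-s['eef_pos'])*100
    a=np.degrees(np.arctan2(R[1,2],R[0,2]));r=-(jaw-a)
    return d.round(2).tolist(),round(float(np.radians((r+180)%360-180)),3)
def st():
    s=observe();R=Rot.from_quat(s['ee_rot']).as_matrix()
    print("t",round(s['time_s'],2),"pos",s['eef_pos'].round(4),"jaw",np.degrees(np.arctan2(R[1,2],R[0,2])).round(2),"down",R[:,0].round(3),"F",s['contact_force'].round(1),"T",s['torque'].round(2),"w",round(s['gripper_width'],3),"q",s['q'].round(2))
E
python3 -c "
from h import *
st();print(plan([.5577,.1556,.205],-9.5),plan([.5577,.1556,.105],-9.5))"
```

```text
t 1.77 pos [0.5588 0.1591 0.2051] jaw -9.35 down [-0.     0.001 -1.   ] F [-0.1  0.1  0.6] T [ 0.01 -0.08  0.  ] w 0.999 q [ 0.18  0.41 -0.65  1.71  0.27  1.11 -0.72]
([0.01, -0.37, -0.05], 0.003) ([10.01, -0.38, -0.05], 0.003)
```

play_rows([
  [0,0,0],
  [0,0,0],
  [3,0,0],
  [6,0,0],
  [8,0,0],
  [10,0,0],
  [10,0,0],
  [10,0,0],
], roll=[0,0,0,0,0,0,0,0], hand=[0,0,0,0,0,0,0,0])

```text
time_s: 2.43
eef_pos: [0.5579, 0.1543, 0.1053]
ee_rot: [0.058, 0.705, -0.059, 0.704]
contact_force: [0.3, 0.1, 0.8]
gripper_width: 1.0
```

```bash
python3 -c "
from h import *
st();cv2.imwrite('pics/a.png',np.hstack([cv2.resize(read_camera(n)[y:y+90,x:x+90],(400,400),interpolation=2) for n,x,y in (('scene',295,115),('top',170,150))]))"
```

```text
t 2.43 pos [0.5579 0.1543 0.1053] jaw -9.51 down [-0.002 -0.001 -1.   ] F [0.3 0.1 0.8] T [-0.1  -0.09  0.02] w 1.0 q [ 0.14  0.52 -0.6   1.8   0.36  0.93 -0.78]
```

View pics/a.png

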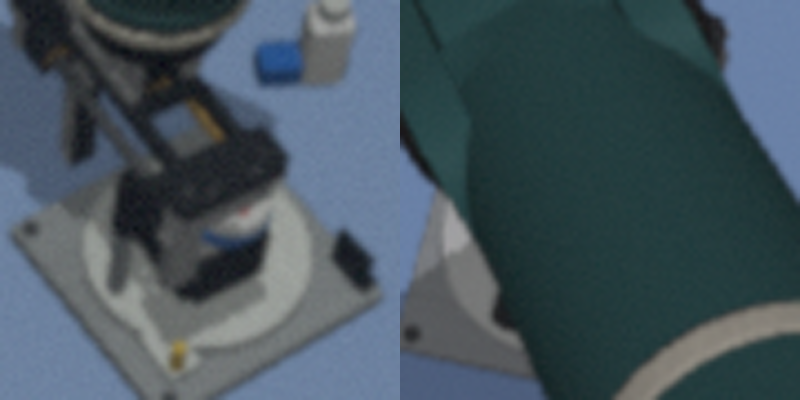

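The post at crop (130,195) sits midway between the left fingertip (75,160) and the right fingertip (200,230). Closing now.

play_rows([
  [0,0,0],
  [0,0,0],
  [0,0,0],
  [0,0,0],
  [0,0,0],
  [0,0,0],
  [0,0,0],
  [0,0,0],
  [0,0,0],
  [0,0,0],
  [0,0,0],
  [0,0,0],
], roll=[0,0,0,0,0,0,0,0,0,0,0,0], hand=[1,1,1,1,1,1,1,1,1,1,1,1])

```text
time_s: 3.53
eef_pos: [0.5582, 0.1555, 0.1054]
ee_rot: [0.058, 0.705, -0.058, 0.705]
contact_force: [-2.9, -1.1, 1.6]
gripper_width: 0.187
```

```bash
python3 -c "
from h import *
st()
# arc waypoints about axis in tool frame
s=observe();R=Rot.from_quat(s['ee_rot']).as_matrix();c=np.array([.5675,.2148]);p=s['eef_pos'];r=p[:2]-c;print(np.linalg.norm(r),np.degrees(np.arctan2(r[1],r[0])))
for a in range(5,100,5):
    t=np.radians(a);q=c+np.array([[np.cos(t),-np.sin(t)],[np.sin(t),np.cos(t)]])@r
    print(a,(R.T@np.array([*(q-p[:2]),0])*100).round(1).tolist(),round(-t,3))
"
```

```text
t 3.53 pos [0.5582 0.1555 0.1054] jaw -9.45 down [-0. -0. -1.] F [-2.9 -1.1  1.6] T [-0.29  0.6   0.05] w 0.187 q [ 0.14  0.52 -0.6   1.8   0.36  0.93 -0.79]
0.060047717927460394 -98.86670511809575
5 [-0.0, 0.0, 0.5] -0.087
10 [-0.0, 0.1, 1.0] -0.175
15 [-0.0, 0.2, 1.6] -0.262
20 [-0.0, 0.4, 2.0] -0.349
25 [-0.0, 0.6, 2.5] -0.436
30 [-0.0, 0.8, 3.0] -0.524
35 [-0.0, 1.1, 3.4] -0.611
40 [-0.0, 1.4, 3.8] -0.698
45 [-0.0, 1.8, 4.2] -0.785
50 [-0.0, 2.2, 4.6] -0.873
55 [-0.0, 2.6, 4.9] -0.96
60 [-0.0, 3.1, 5.2] -1.047
65 [-0.0, 3.5, 5.4] -1.134
70 [-0.0, 4.0, 5.6] -1.222
75 [-0.0, 4.5, 5.8] -1.309
80 [-0.0, 5.0, 5.9] -1.396
85 [-0.0, 5.5, 5.9] -1.484
90 [-0.0, 6.1, 5.9] -1.571
95 [-0.0, 6.6, 5.9] -1.658
```

Gripped: the opening is 0.187, about 17 mm, and the radius comes out at 60 mm. Swinging in two calls and watching the force.

play_rows([
  [0,0,0.5],
  [0,0.1,1.0],
  [0,0.2,1.6],
  [0,0.4,2.0],
  [0,0.6,2.5],
  [0,0.8,3.0],
  [0,1.1,3.4],
  [0,1.4,3.8],
  [0,1.8,4.2],
  [0,2.2,4.6],
  [0,2.6,4.9],
  [0,3.1,5.2],
  [0,3.5,5.4],
  [0,4.0,5.6],
  [0,4.5,5.8],
  [0,4.5,5.8],
], roll=[-0.087,-0.175,-0.262,-0.349,-0.436,-0.524,-0.611,-0.698,-0.785,-0.873,-0.96,-1.047,-1.134,-1.222,-1.309,-1.309], hand=[1,1,1,1,1,1,1,1,1,1,1,1,1,1,1,1])

```text
time_s: 4.87
eef_pos: [0.6229, 0.1915, 0.1054]
ee_rot: [-0.384, 0.593, 0.385, 0.593]
contact_force: [-2.7, 2.5, 4.0]
gripper_width: 0.166
```

```bash
python3 -c "
from h import *
st()
s=observe();R=Rot.from_quat(s['ee_rot']).as_matrix();c=np.array([.5675,.2148]);p=s['eef_pos'];r=p[:2]-c;print(np.linalg.norm(r),np.degrees(np.arctan2(r[1],r[0])))
for a in range(3,30,3):
    t=np.radians(a);q=c+np.array([[np.cos(t),-np.sin(t)],[np.sin(t),np.cos(t)]])@r
    print(a,(R.T@np.array([*(q-p[:2]),0])*100).round(2).tolist(),round(-t,3))
"
```

```text
t 4.87 pos [0.6229 0.1915 0.1054] jaw 65.88 down [-0.001  0.001 -1.   ] F [-2.7  2.5  4. ] T [0.49 0.41 0.05] w 0.166 q [ 0.23  0.73 -0.86  1.6   0.6   1.09  0.36]
0.06008095690939979 -22.86842468709453
3 [0.0, 0.02, 0.31] -0.052
6 [0.0, 0.05, 0.63] -0.105
9 [0.0, 0.09, 0.94] -0.157
12 [0.0, 0.16, 1.25] -0.209
15 [0.0, 0.24, 1.55] -0.262
18 [0.0, 0.33, 1.85] -0.314
21 [0.0, 0.45, 2.14] -0.367
24 [0.0, 0.57, 2.43] -0.419
27 [0.0, 0.71, 2.71] -0.471
```

play_rows([
  [0,0.02,0.31],
  [0,0.05,0.63],
  [0,0.09,0.94],
  [0,0.16,1.25],
  [0,0.2,1.4],
  [0,0.24,1.55],
  [0,0.24,1.55],
  [0,0.24,1.55],
  [0,0.24,1.55],
], roll=[-0.052,-0.105,-0.157,-0.209,-0.235,-0.262,-0.262,-0.262,-0.262], hand=[1,1,1,1,1,1,1,1,1])

```text
time_s: 5.62
eef_pos: [0.627, 0.2057, 0.1054]
ee_rot: [-0.457, 0.54, 0.457, 0.54]
contact_force: [-3.3, 2.3, 1.2]
gripper_width: 0.164
```

```bash
cat > ang.py <<'E'
from h import *
st();p=observe()['eef_pos'];r=p[:2]-[.5675,.2148];print(np.linalg.norm(r),np.degrees(np.arctan2(r[1],r[0])))
E
python3 ang.py
```

```text
t 5.62 pos [0.627  0.2057 0.1054] jaw 80.49 down [-0.  0. -1.] F [-3.3  2.3  1.2] T [ 0.65  0.5  -0.08] w 0.164 q [ 0.24  0.76 -0.91  1.58  0.65  1.12  0.58]
0.06020119812906497 -8.73109977773827
```

play_rows([
  [0,0,0.1],
  [0,0.01,0.2],
  [0,0.01,0.3],
  [0,0.01,0.3],
  [0,0.01,0.3],
  [0,0.01,0.3],
], roll=[-0.017,-0.033,-0.05,-0.05,-0.05,-0.05], hand=[1,1,1,1,1,1])

```text
time_s: 6.12
eef_pos: [0.6275, 0.2086, 0.1054]
ee_rot: [-0.47, 0.528, 0.471, 0.528]
contact_force: [-4.6, 1.2, 3.4]
gripper_width: 0.161
```

```bash
python3 ang.py
```

```text
t 6.12 pos [0.6275 0.2086 0.1054] jaw 83.42 down [-0.  0. -1.] F [-4.6  1.2  3.4] T [ 0.35  0.97 -0.  ] w 0.161 q [ 0.23  0.77 -0.92  1.58  0.66  1.13  0.62]
0.060282241156860365 -5.920433792708469
```

play_rows([
  [0,0,0.1],
  [0,0.01,0.2],
  [0,0.01,0.3],
  [0,0.01,0.3],
  [0,0.01,0.3],
  [0,0.01,0.3],
], roll=[-0.017,-0.033,-0.05,-0.05,-0.05,-0.05], hand=[1,1,1,1,1,1])

```text
time_s: 6.62
eef_pos: [0.6274, 0.2088, 0.1053]
ee_rot: [-0.484, 0.518, 0.482, 0.515]
contact_force: [-13.4, -13.1, 13.2]
gripper_width: 0.165
```

```bash
python3 ang.py
```

```text
t 6.62 pos [0.6274 0.2088 0.1053] jaw 86.17 down [-0.002 -0.004 -1.   ] F [-13.4 -13.1  13.2] T [-3.11  2.94 -0.19] w 0.165 q [ 0.24  0.78 -0.93  1.57  0.67  1.14  0.66]
0.060170141376617414 -5.710304645822343
```

The pin has hit the stop: the arm stopped moving and the opposing force rose to about 13 N. Releasing and rising.

play_rows([
  [0,0,0],
  [0,0,0],
  [0,0,0],
  [0,0,0],
  [0,0,0],
  [0,0,0],
  [0,0,0],
  [0,0,0],
  [-3,0,0],
  [-6,0,0],
  [-9,0,0],
  [-12,0,0],
  [-12,0,0],
  [-12,0,0],
], roll=[0,0,0,0,0,0,0,0,0,0,0,0,0,0], hand=[0,0,0,0,0,0,0,0,0,0,0,0,0,0])

```text
time_s: 7.78
eef_pos: [0.6283, 0.2118, 0.2269]
ee_rot: [-0.484, 0.515, 0.483, 0.517]
contact_force: [0.5, -0.5, -0.7]
gripper_width: 0.996
```

```bash
python3 -c "
from h import *
st()
for j in (13.5,-76.5,103.5): print(j,plan([.5553,-.2233,.225],j))"
```

```text
t 7.78 pos [0.6283 0.2118 0.2269] jaw 86.28 down [ 0.002  0.001 -1.   ] F [ 0.5 -0.5 -0.7] T [-0.04 -0.19  0.01] w 0.996 q [ 0.27  0.66 -1.    1.46  0.57  1.32  0.73]
13.5 ([0.15, 4.47, -43.89], 1.27)
-76.5 ([0.15, 4.47, -43.89], 2.841)
103.5 ([0.15, 4.47, -43.89], -0.3)
```

play_rows([
  [0,4.5,-43.9],
  [0,4.5,-43.9],
  [0,4.5,-43.9],
  [0,4.5,-43.9],
  [0,4.5,-43.9],
  [0,4.5,-43.9],
  [0,4.5,-43.9],
  [0,4.5,-43.9],
  [0,4.5,-43.9],
  [0,4.5,-43.9],
  [0,4.5,-43.9],
  [0,4.5,-43.9],
  [0,4.5,-43.9],
  [0,4.5,-43.9],
  [0,4.5,-43.9],
  [0,4.5,-43.9],
  [0,4.5,-43.9],
  [0,4.5,-43.9],
  [0,4.5,-43.9],
  [0,4.5,-43.9],
], roll=[2.84,2.84,2.84,2.84,2.84,2.84,2.84,2.84,2.84,2.84,2.84,2.84,2.84,2.84,2.84,2.84,2.84,2.84,2.84,2.84], hand=[0,0,0,0,0,0,0,0,0,0,0,0,0,0,0,0,0,0,0,0])

```text
time_s: 9.45
eef_pos: [0.5539, -0.2238, 0.2241]
ee_rot: [0.339, 0.621, -0.339, 0.62]
contact_force: [0.3, 0.1, -0.9]
gripper_width: 0.999
```

Run:
```python
from h import *
st();print(plan([.5553,-.2233,.225],-76.0))
print("near big",tri((186.2,192.08),(366.08,256.46)),"far big",tri((231.7,261.83),(381.72,167.84)))
im=read_camera("top");sc=read_camera("scene");cv2.imwrite("pics/top1.png",im);cv2.imwrite("pics/scene1.png",sc)
for n,i,b in(("top",im,(160,155,100,100)),("scene",sc,(290,120,100,100))):
    hsv=cv2.cvtColor(i,cv2.COLOR_BGR2HSV);H,S,V=[hsv[...,k].astype(int) for k in range(3)]
    print(n,"red",blobs(((H<12)|(H>168))&(S>100),b),"yel",blobs((H>15)&(H<40)&(S>80),b,2))
f=lambda i,x,y,w,h:cv2.convertScaleAbs(cv2.resize(i[y:y+h,x:x+w],(400,400),interpolation=cv2.INTER_CUBIC),alpha=1.5)
cv2.imwrite("pics/b.png",np.hstack([f(sc,295,125,90,90),f(im,160,155,90,90)]))
print("dish",onz("top",(458,265),.015))
```

```text
t 9.45 pos [ 0.5539 -0.2238  0.2241] jaw -57.32 down [-0.002  0.001 -1.   ] F [ 0.3  0.1 -0.9] T [-0.02 -0.04  0.07] w 0.999 q [ 0.71  0.39 -0.49  1.65  0.2   1.15 -0.83]
([-0.09, 0.15, 0.03], 0.326)
near big (array([ 0.45099807, -0.18664295,  0.18282779]), np.float64(0.0008130523893543202)) far big (array([ 0.65990756, -0.20898289,  0.18237374]), np.float64(0.0009825007627723692))
top red [(24, [195.79, 200.79], [193, 198, 6, 6])] yel [(24, [185.79, 174.46], [184, 172, 5, 6])]
scene red [(66, [292.91, 214.91], [290, 210, 8, 10]), (6, [343.0, 153.5], [342, 153, 3, 2])] yel [(16, [371.88, 170.88], [371, 168, 3, 7])]
dish [ 0.47278267 -0.45481458  0.015     ]
```

View pics/b.png

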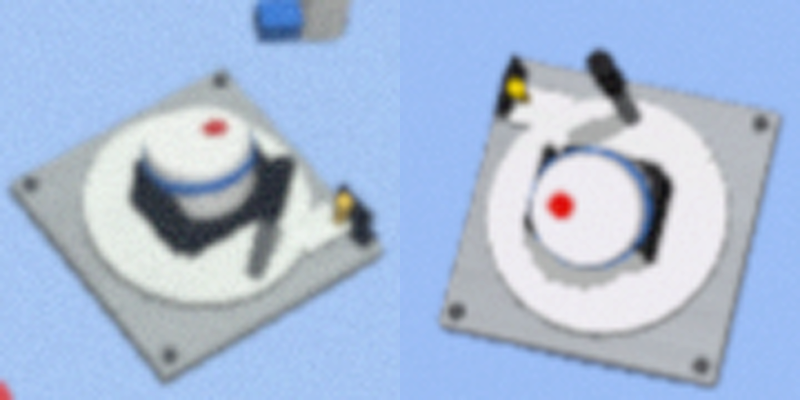

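The turret is home: the yellow pin sits in the bracket at top crop (515,88), with the dot at top px (195.8,200.8) and scene px (343,153.5). Now down onto the probe.

play_rows([
  [0,0.05,0],
  [0,0.05,0],
  [0,0.05,0],
  [0,0.05,0],
  [3,0.05,0],
  [6,0.05,0],
  [9,0.05,0],
  [12,0.05,0],
  [14.4,0.05,0],
  [14.4,0.05,0],
  [14.4,0.05,0],
], roll=[0.12,0.24,0.33,0.33,0.33,0.33,0.33,0.33,0.33,0.33,0.33], hand=[0,0,0,0,0,0,0,0,0,0,0])

```text
time_s: 10.47
eef_pos: [0.5544, -0.2231, 0.0808]
ee_rot: [0.433, 0.56, -0.433, 0.558]
contact_force: [0.4, 0.1, 0.3]
gripper_width: 1.0
```

```bash
python3 -c "
from h import *
st();print(plan([.5553,-.2233,.081],-76.0))"
```

```text
t 10.47 pos [ 0.5544 -0.2231  0.0808] jaw -75.59 down [-0.002  0.001 -1.   ] F [0.4 0.1 0.3] T [-0.04  0.02  0.01] w 1.0 q [ 0.63  0.54 -0.39  1.77  0.26  0.88 -1.2 ]
([-0.02, 0.09, 0.04], 0.007)
```

play_rows([
  [0,0.1,0],
  [0,0.1,0],
  [0,0.1,0],
  [0,0.1,0],
  [0,0.1,0],
  [0,0.1,0],
  [0,0.1,0],
  [0,0.1,0],
  [0,0.1,0],
  [0,0.1,0],
  [0,0.1,0],
  [0,0.1,0],
], roll=[0,0,0,0,0,0,0,0,0,0,0,0], hand=[1,1,1,1,1,1,1,1,1,1,1,1])

```text
time_s: 11.47
eef_pos: [0.5559, -0.2232, 0.0814]
ee_rot: [0.435, 0.558, -0.435, 0.558]
contact_force: [-0.6, -0.2, 0.4]
gripper_width: 0.259
```

```bash
python3 ang.py
```

```text
t 11.47 pos [ 0.5559 -0.2232  0.0814] jaw -75.86 down [-0.  0. -1.] F [-0.6 -0.2  0.4] T [0.04 0.02 0.03] w 0.259 q [ 0.63  0.54 -0.39  1.77  0.26  0.88 -1.2 ]
0.4381272042290401 -91.51962549399256
```

play_rows([
  [-1,0,0],
  [-2.5,0,0],
  [-4,0,0],
  [-6,0,0],
  [-8,0,0],
  [-9,0,0],
  [-9,0,0],
  [-9,0,0],
], roll=[0,0,0,0,0,0,0,0], hand=[1,1,1,1,1,1,1,1])

```text
time_s: 12.13
eef_pos: [0.5558, -0.2233, 0.1714]
ee_rot: [0.435, 0.558, -0.435, 0.558]
contact_force: [-0.5, 0.1, -2.4]
gripper_width: 0.252
```

```bash
python3 -c "
from h import *
st();print(plan([.5626,-.2829,.171],7))
cv2.imwrite('pics/top2.png',read_camera('top'))
# stand top face outline now unobstructed? fixture screws from earlier picture
for n in('top2',):
    pass
im=cv2.imread('pics/top1.png');g=im[155:245,160:250]
V=cv2.cvtColor(im,cv2.COLOR_BGR2HSV)[...,2];print(blobs(V<75,(160,155,90,90)))
for n,im in(('top',cv2.imread('pics/top1.png')),('scene',cv2.imread('pics/scene1.png'))):
    b=dict(top=(188,192,18,18),scene=(335,147,18,14))[n];r=cv2.resize(im[b[1]:b[1]+b[3],b[0]:b[0]+b[2]],None,fx=8,fy=8,interpolation=cv2.INTER_CUBIC).astype(int)
    w=np.clip(r[...,2]-r[...,1]-30,0,None);yy,xx=np.mgrid[:w.shape[0],:w.shape[1]];p=np.array([(w*xx).sum(),(w*yy).sum()])/w.sum();p=(p+.5)/8-.5+b[:2];print(n,p,onz(n,p,.083));globals()[n]=p
print(tri(scene,top))
"
```

```text
t 12.13 pos [ 0.5558 -0.2233  0.1714] jaw -75.87 down [ 0. -0. -1.] F [-0.5  0.1 -2.4] T [ 0.08 -0.01  0.04] w 0.252 q [ 0.66  0.44 -0.42  1.7   0.2   1.04 -1.16]
([0.04, -0.8, 5.95], -1.446)
[(88, [216.8, 201.59], [213, 191, 8, 23]), (75, [207.21, 173.4], [202, 167, 11, 16]), (37, [184.3, 173.95], [182, 168, 7, 13]), (7, [192.71, 189.43], [192, 188, 3, 4]), (6, [172.17, 224.83], [171, 224, 3, 3]), (4, [240.5, 182.5], [240, 182, 2, 2]), (4, [227.5, 236.5], [227, 236, 2, 2])]
top [195.72785853 200.81598606] [0.55783907 0.22988837 0.083     ]
scene [342.9042687  153.28694927] [0.55762506 0.23152045 0.083     ]
(array([0.55793429, 0.23020506, 0.0841685 ]), np.float64(0.0012677049319923246))
```

play_rows([
  [0,-0.8,6],
  [0,-0.8,6],
  [0,-0.8,6],
  [0,-0.8,6],
  [0,-0.8,6],
  [0,-0.8,6],
  [0,-0.8,6],
  [0,-0.8,6],
  [0,-0.8,6],
  [0,-0.8,6],
  [0,-0.8,6],
  [0,-0.8,6],
  [0,-0.8,6],
  [0,-0.8,6],
  [0,-0.8,6],
  [0,-0.8,6],
], roll=[-0.12,-0.24,-0.36,-0.48,-0.6,-0.72,-0.84,-0.96,-1.08,-1.2,-1.32,-1.44,-1.45,-1.45,-1.45,-1.45], hand=[1,1,1,1,1,1,1,1,1,1,1,1,1,1,1,1])

```text
time_s: 13.52
eef_pos: [0.5627, -0.2832, 0.1711]
ee_rot: [-0.043, 0.706, 0.044, 0.706]
contact_force: [0.4, 0.4, -2.1]
gripper_width: 0.257
```

Run:
```python
from h import *
st();print(plan([.5626,-.2829,.099],7))
P=[onz("top",p,.015)[:2] for p in((172.17,224.83),(240.5,182.5),(227.5,236.5))]
a=lambda v:np.degrees(np.arctan2(v[1],v[0]))
print("screws",np.round(P,4).tolist(),"c",(P[0]+P[1])/2,"diag+45",a(P[1]-P[0])+45,"edge y",a(P[0]-P[2])-90,"edge x",a(P[1]-P[2]))
```

```text
t 13.52 pos [ 0.5627 -0.2832  0.1711] jaw 7.05 down [-0.001  0.    -1.   ] F [ 0.4  0.4 -2.1] T [-0.03 -0.09  0.  ] w 0.257 q [ 0.92  0.55 -0.71  1.62  0.39  1.12  0.24]
([7.21, 0.03, 0.0], 0.001)
screws [[0.5012, 0.2974], [0.6337, 0.1324], [0.4858, 0.1484]] c [0.5674541  0.21489239] diag+45 -6.245090668094036 edge y -5.91505275046417 edge x -6.178755782383028
```

play_rows([
  [2,0,0],
  [4,0,0],
  [6,0,0],
  [7.2,0,0],
  [7.2,0,0],
  [7.2,0.4,0],
  [7.2,0.8,0],
  [7.2,0.8,0],
  [7.2,0.8,0],
], roll=[0,0,0,0,0,0,0,0,0], hand=[1,1,1,1,1,1,1,1,1])

```text
time_s: 14.27
eef_pos: [0.5623, -0.2752, 0.1005]
ee_rot: [-0.045, 0.705, 0.044, 0.706]
contact_force: [-0.2, 0.3, -2.5]
gripper_width: 0.257
```

play_rows([
  [0,0.15,0],
  [0,0.3,0],
  [0,0.3,0],
  [0,0.3,0],
], roll=[0,0,0,0], hand=[1,1,1,1])

```text
time_s: 14.6
eef_pos: [0.5614, -0.2724, 0.0995]
ee_rot: [-0.044, 0.706, 0.045, 0.706]
contact_force: [0.2, 0.2, -0.8]
gripper_width: 0.255
```

play_rows([
  [0,0.1,0],
  [0,0.2,0],
  [0,0.2,0],
  [0,0.2,0],
], roll=[0,0,0,0], hand=[1,1,1,1])

```text
time_s: 14.93
eef_pos: [0.5611, -0.2704, 0.0994]
ee_rot: [-0.044, 0.706, 0.045, 0.706]
contact_force: [-0.2, -0.9, -2.1]
gripper_width: 0.255
```

play_rows([
  [0,0.1,0],
  [0,0.2,0],
  [0,0.2,0],
  [0,0.2,0],
], roll=[0,0,0,0], hand=[1,1,1,1])

```text
time_s: 15.27
eef_pos: [0.5609, -0.2697, 0.0995]
ee_rot: [-0.045, 0.706, 0.044, 0.706]
contact_force: [2.2, -6.0, -3.4]
gripper_width: 0.253
```

play_rows([
  [0,0.2,0],
  [0,0.4,0],
  [0,0.6,0],
  [0,0.8,0],
  [0,1.0,0],
  [0,1.2,0],
  [0,1.4,0],
  [0,1.6,0],
  [0,1.8,0],
  [0,1.8,0],
  [0,1.8,0],
], roll=[0,0,0,0,0,0,0,0,0,0,0], hand=[1,1,1,1,1,1,1,1,1,1,1])

```text
time_s: 16.18
eef_pos: [0.5586, -0.252, 0.0996]
ee_rot: [-0.045, 0.706, 0.044, 0.706]
contact_force: [0.7, -6.7, -2.3]
gripper_width: 0.252
```

```bash
python3 -c "
from h import *
st()
im=read_camera('top');sc=read_camera('scene');cv2.imwrite('pics/top3.png',im);cv2.imwrite('pics/scene3.png',sc)
f=lambda i,x,y,w,h:cv2.convertScaleAbs(cv2.resize(i[y:y+h,x:x+w],(400,400),interpolation=cv2.INTER_CUBIC),alpha=1.5)
cv2.imwrite('pics/c.png',np.hstack([f(sc,155,210,80,80),f(im,345,175,80,80)]))"
```

```text
t 16.18 pos [ 0.5586 -0.252   0.0996] jaw 7.17 down [ 0.    -0.002 -1.   ] F [ 0.7 -6.7 -2.3] T [-1.98 -0.36  0.  ] w 0.252 q [ 0.87  0.6  -0.68  1.72  0.45  0.98  0.15]
```

View pics/c.png

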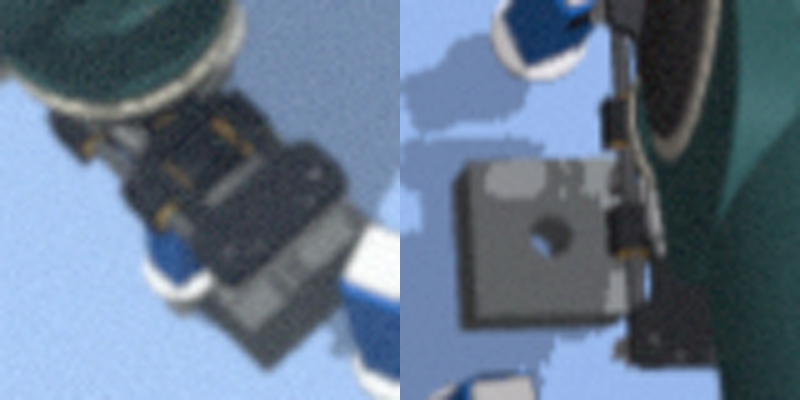

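play_rows([
  [0,0.12,0],
  [0,0.24,0],
  [0,0.24,0],
  [0,0.24,0],
], roll=[0,0,0,0], hand=[1,1,1,1])

```text
time_s: 16.62
eef_pos: [0.5584, -0.2497, 0.0995]
ee_rot: [-0.045, 0.706, 0.044, 0.706]
contact_force: [2.3, -8.3, -3.2]
gripper_width: 0.252
```

play_rows([
  [0,-0.5,0],
  [0,-1.5,0],
  [0,-2.5,0],
  [0,-2.5,0],
  [-3,-2.5,0],
  [-6,-2.5,0],
  [-9,-2.5,0],
  [-12,-2.5,0],
  [-12,-2.5,0],
  [-12,-2.5,0],
], roll=[0,0,0,0,0,0,0,0,0,0], hand=[1,1,1,1,1,1,1,1,1,1])

```text
time_s: 17.45
eef_pos: [0.562, -0.2733, 0.2206]
ee_rot: [-0.045, 0.705, 0.044, 0.706]
contact_force: [-0.1, 0.1, -3.0]
gripper_width: 0.255
```

```bash
python3 -c "
from h import *
st()
n=np.array([np.sin(.349)*np.cos(np.radians(174.1)),np.sin(.349)*np.sin(np.radians(174.1)),np.cos(.349)])
d=np.array([.5579,.2300,.0835]);g=d+n*.110;print('grasp hover',g,n)
g[2]-=.019;print(plan(g,84.1))"
```

```text
t 17.45 pos [ 0.562  -0.2733  0.2206] jaw 7.2 down [ 0.002 -0.001 -1.   ] F [-0.1  0.1 -3. ] T [-0.02 -0.07  0.02] w 0.255 q [ 0.93  0.5  -0.73  1.58  0.35  1.2   0.26]
grasp hover [0.52048385 0.23386658 0.18686867] [-0.34014685  0.03515076  0.93971514]
([5.21, 50.85, 2.22], -1.342)
```

play_rows([
  [0,50.9,2.2],
  [0,50.9,2.2],
  [0,50.9,2.2],
  [0,50.9,2.2],
  [0,50.9,2.2],
  [0,50.9,2.2],
  [0,50.9,2.2],
  [0,50.9,2.2],
  [0,50.9,2.2],
  [0,50.9,2.2],
  [0,50.9,2.2],
  [0,50.9,2.2],
  [0,50.9,2.2],
  [0,50.9,2.2],
  [0,50.9,2.2],
  [0,50.9,2.2],
  [2,50.9,2.2],
  [4,50.9,2.2],
  [4,50.9,2.2],
  [4,50.9,2.2],
], roll=[-0.1,-0.2,-0.3,-0.4,-0.5,-0.6,-0.7,-0.8,-0.9,-1.0,-1.1,-1.2,-1.3,-1.34,-1.34,-1.34,-1.34,-1.34,-1.34,-1.34], hand=[1,1,1,1,1,1,1,1,1,1,1,1,1,1,1,1,1,1,1,1])

```text
time_s: 19.12
eef_pos: [0.5191, 0.2338, 0.179]
ee_rot: [-0.472, 0.527, 0.473, 0.525]
contact_force: [0.9, 0.8, -0.8]
gripper_width: 0.256
```

```bash
cat > see.py <<'E'
from h import *
import sys
k=sys.argv[1];st();s=observe();R=Rot.from_quat(s['ee_rot']).as_matrix();g=s['eef_pos']-.019*R[:,0]
n=np.array([-.3401,.0352,.9397])
for nm,d in(("collar bot",40),("tip",85),("back",-46)):
    X=g-n*d/1000;print(nm,X.round(4),"scene",proj("scene",X).round(1),"top",proj("top",X).round(1))
print("dot scene",proj("scene",[.5579,.23,.0835]).round(1))
sc=read_camera("scene");im=read_camera("top");cv2.imwrite(f"pics/s{k}.png",sc);cv2.imwrite(f"pics/t{k}.png",im)
f=lambda i,x,y,w,h:cv2.convertScaleAbs(cv2.resize(i[y:y+h,x:x+w],(400,400),interpolation=cv2.INTER_CUBIC),alpha=1.6)
cv2.imwrite(f"pics/v{k}.png",np.hstack([f(sc,300,100,80,80),f(im,165,160,80,80)]))
E
python3 see.py 1
```

```text
t 19.12 pos [0.5191 0.2338 0.179 ] jaw 83.88 down [-0.002 -0.    -1.   ] F [ 0.9  0.8 -0.8] T [ 0.05 -0.11  0.01] w 0.256 q [ 0.32  0.58 -1.09  1.76  0.55  1.16  0.53]
collar bot [0.5327 0.2324 0.1605] scene [340.1 129.4] top [187.  203.9]
tip [0.548  0.2309 0.1182] scene [341.8 143.3] top [192.1 201.5]
back [0.5035 0.2355 0.2413] scene [336.5 100.9] top [176.  208.9]
dot scene [342.6 153.5]
```

View pics/v1.png

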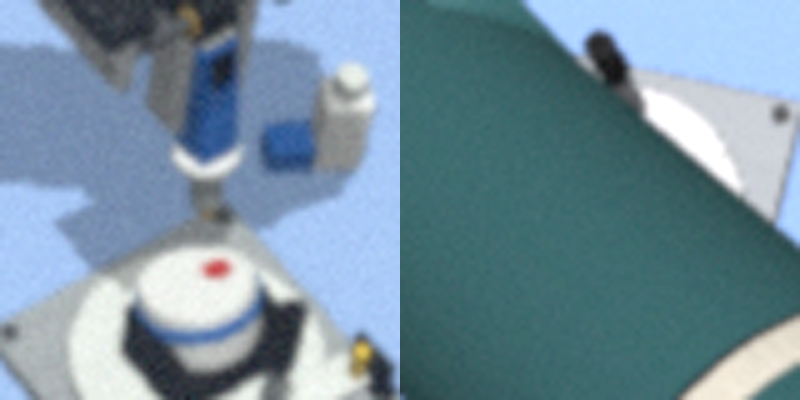

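The tip shows at scene px of about (341.3,142.7), against a predicted (341.8,143.3) for a 20° tilt. The collar and the lean also look right. Moving to 6 mm off the dot along its normal.

```bash
python3 -c "
from h import *
n=np.array([-.3401,.0352,.9397]);d=np.array([.5579,.2300,.0835])
for o in (.091,.085,.080):
    g=d+n*o;g[2]-=.019;print(o,g.round(4),plan(g,84.1))"
```

```text
0.091 [0.527  0.2332 0.15  ] ([3.04, -0.73, -0.06], -0.003)
0.085 [0.529  0.233  0.1444] ([3.6, -0.94, -0.06], -0.003)
0.08 [0.5307 0.2328 0.1397] ([4.07, -1.11, -0.06], -0.003)
```

play_rows([
  [0,-0.3,-0.05],
  [1,-0.5,-0.05],
  [2,-0.7,-0.05],
  [2.6,-0.7,-0.05],
  [2.9,-0.7,-0.05],
  [2.9,-0.7,-0.05],
  [2.9,-0.7,-0.05],
  [2.9,-0.7,-0.05],
], roll=[0,0,0,0,0,0,0,0], hand=[1,1,1,1,1,1,1,1])

```text
time_s: 19.88
eef_pos: [0.5263, 0.2337, 0.1507]
ee_rot: [-0.473, 0.525, 0.473, 0.526]
contact_force: [0.8, -0.2, -1.8]
gripper_width: 0.256
```

```bash
sed -i 's/^cv2.imwrite(f"pics\/v.*$/cv2.imwrite(f"pics\/v{k}.png",cv2.convertScaleAbs(cv2.resize(sc[118:168,315:375],(720,600),interpolation=cv2.INTER_CUBIC),alpha=1.7))/' see.py; python3 see.py 2
```

```text
t 19.88 pos [0.5263 0.2337 0.1507] jaw 84.01 down [ 0.  0. -1.] F [ 0.8 -0.2 -1.8] T [ 0.03 -0.15 -0.02] w 0.256 q [ 0.3   0.62 -1.05  1.77  0.59  1.12  0.51]
collar bot [0.5399 0.2322 0.1321] scene [340.7 137.9] top [189.9 203.5]
tip [0.5552 0.2307 0.0898] scene [342.3 151.4] top [194.8 201.2]
back [0.5106 0.2353 0.2129] scene [337.2 110.3] top [179.5 208.4]
dot scene [342.6 153.5]
```

View pics/v2.png

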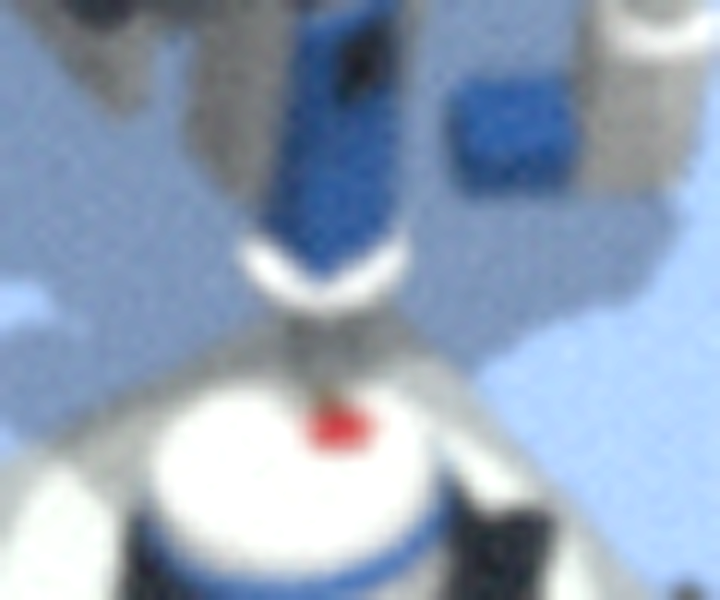

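The tip shows at (341.9,151.3) just above the dot at (342.9,153.2), so the placement is close. This view is weak for tilt, though. I'll measure the tilt over plain bench by comparing two opposite wrist rolls.

play_rows([
  [-3,0,0],
  [-6,0,0],
  [-6,4,-6],
  [-6,8.4,-12.3],
  [-6,8.4,-12.3],
  [-6,8.4,-12.3],
  [-6,8.4,-12.3],
  [-6,8.4,-12.3],
  [-6,8.4,-12.3],
  [-6,8.4,-12.3],
  [-6,8.4,-12.3],
  [-6,8.4,-12.3],
  [-6,8.4,-12.3],
  [-6,8.4,-12.3],
  [-6,8.4,-12.3],
], roll=[0,0,0,-0.1,-0.2,-0.3,-0.4,-0.5,-0.6,-0.7,-0.8,-0.9,-1.0,-1.0,-1.0], hand=[1,1,1,1,1,1,1,1,1,1,1,1,1,1,1])

```text
time_s: 21.23
eef_pos: [0.4299, 0.1199, 0.2106]
ee_rot: [0.667, -0.235, -0.667, -0.235]
contact_force: [0.2, 0.3, -0.8]
gripper_width: 0.253
```

```bash
cat > tilt.py <<'E'
from h import *
import sys
k=sys.argv[1];st();s=observe();R=Rot.from_quat(s['ee_rot']).as_matrix();g=s['eef_pos']-.019*R[:,0]
for th in(18,20,22):
    t=np.radians(th);n=np.sin(t)*R[:,1]-np.cos(t)*R[:,0]
    print(th,[(nm,proj("scene",g-n*d).round(1).tolist()) for nm,d in(("col",.0375),("tip",.085))])
sc=read_camera("scene");cv2.imwrite(f"pics/s{k}.png",sc);x,y=map(int,proj("scene",g-n*.06));print("crop",x-15,y-13)
cv2.imwrite(f"pics/w{k}.png",cv2.convertScaleAbs(cv2.resize(sc[y-13:y+17,x-15:x+15],(400,400),interpolation=cv2.INTER_CUBIC),alpha=1.7))
E
python3 tilt.py a
```

```text
t 21.23 pos [0.4299 0.1199 0.2106] jaw 141.12 down [ 0. -0. -1.] F [ 0.2  0.3 -0.8] T [ 0.1  -0.1   0.05] w 0.253 q [ 0.77  0.27 -1.26  2.    0.29  1.07  1.85]
18 [('col', [285.8, 118.6]), ('tip', [291.2, 129.8])]
20 [('col', [286.3, 118.5]), ('tip', [292.2, 129.6])]
22 [('col', [286.8, 118.4]), ('tip', [293.3, 129.3])]
crop 274 110
```

play_rows([
  [0,0,0],
  [0,0,0],
  [0,0,0],
  [0,0,0],
  [0,0,0],
  [0,0,0],
  [0,0,0],
  [0,0,0],
  [0,0,0],
  [0,0,0],
  [0,0,0],
  [0,0,0],
  [0,0,0],
  [0,0,0],
], roll=[0.12,0.24,0.36,0.48,0.6,0.72,0.84,0.96,1.08,1.2,1.32,1.44,1.56,1.57], hand=[1,1,1,1,1,1,1,1,1,1,1,1,1,1])

```text
time_s: 22.45
eef_pos: [0.4298, 0.12, 0.2105]
ee_rot: [-0.303, 0.639, 0.303, 0.639]
contact_force: [-0.3, -0.8, -1.3]
gripper_width: 0.25
```

play_rows([
  [0,0,0],
  [0,0,0],
  [0,0,0],
  [0,0,0],
  [0,0,0],
  [0,0,0],
  [0,0,0],
  [0,0,0],
  [0,0,0],
  [0,0,0],
  [0,0,0],
  [0,0,0],
  [0,0,0],
  [0,0,0],
  [0,0,0],
  [0,0,0],
], roll=[0.12,0.24,0.36,0.48,0.6,0.72,0.84,0.96,1.08,1.2,1.32,1.44,1.56,1.57,1.57,1.57], hand=[1,1,1,1,1,1,1,1,1,1,1,1,1,1,1,1])

```text
time_s: 23.78
eef_pos: [0.4298, 0.12, 0.2105]
ee_rot: [0.232, 0.668, -0.232, 0.668]
contact_force: [-0.4, -0.9, -2.8]
gripper_width: 0.253
```

```bash
python3 tilt.py b; python3 -c "
import cv2,numpy as np
cv2.imwrite('pics/w.png',np.hstack([cv2.imread('pics/wa.png'),cv2.imread('pics/wb.png')]))"
```

```text
t 23.78 pos [0.4298 0.12   0.2105] jaw -38.33 down [-0.  0. -1.] F [-0.4 -0.9 -2.8] T [-0.03 -0.06  0.01] w 0.253 q [ 0.37  0.14 -0.76  2.01  0.11  1.03 -1.11]
18 [('col', [276.6, 118.8]), ('tip', [271.1, 130.1])]
20 [('col', [276.2, 118.7]), ('tip', [270.0, 129.8])]
22 [('col', [275.7, 118.5]), ('tip', [268.9, 129.6])]
crop 257 110
```

View pics/w.png

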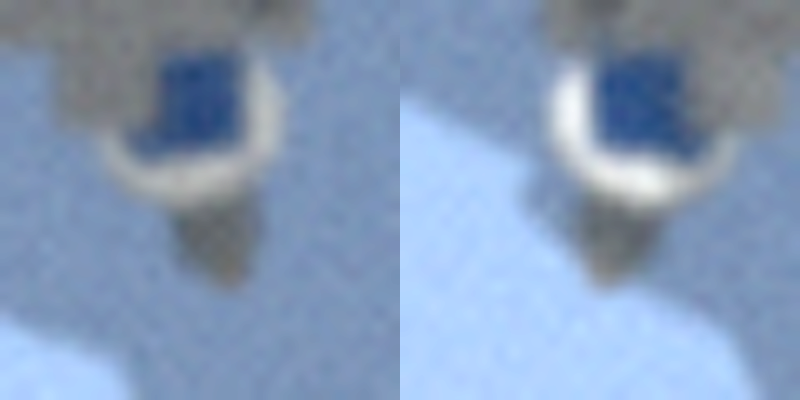

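Run:
```python
from h import *
k=6
for n,x0 in(("a",274),("b",257)):
    im=cv2.imread(f"pics/s{n}.png")[108:136,x0:x0+30];im=cv2.GaussianBlur(cv2.resize(im,None,fx=k,fy=k,interpolation=cv2.INTER_CUBIC),(0,0),3)
    hsv=cv2.cvtColor(im,cv2.COLOR_BGR2HSV);S=hsv[...,1].astype(int);H=hsv[...,0].astype(int);V=hsv[...,2].astype(int)
    print(n)
    for r in range(112,135,1):
        i=int((r-108+.5)*k);f=lambda m:[round((j+.5)/k-.5+x0,1) for j in (np.where(m)[0][[0,-1]] if m.any() else [])]
        print(r,"blue",f((S[i]>140)&(V[i]<140)),"grey/white",f((S[i]<75)),"S",S[i][3::12].tolist() if r in(116,124,128) else "")
```

```text
a
112 blue [] grey/white [np.float64(273.6), np.float64(297.9)] S 
113 blue [] grey/white [np.float64(273.6), np.float64(297.4)] S 
114 blue [] grey/white [np.float64(273.6), np.float64(294.8)] S 
115 blue [np.float64(287.1), np.float64(289.8)] grey/white [np.float64(276.8), np.float64(294.8)] S 
116 blue [np.float64(286.9), np.float64(290.1)] grey/white [np.float64(276.9), np.float64(295.6)] S [85, 82, 42, 17, 17, 24, 109, 157, 142, 46, 39, 80, 83, 87, 85]
117 blue [np.float64(286.9), np.float64(290.2)] grey/white [np.float64(276.9), np.float64(295.8)] S 
118 blue [np.float64(286.8), np.float64(290.4)] grey/white [np.float64(276.8), np.float64(295.8)] S 
119 blue [np.float64(286.6), np.float64(290.2)] grey/white [np.float64(277.2), np.float64(295.8)] S 
120 blue [] grey/white [np.float64(278.6), np.float64(295.4)] S 
121 blue [] grey/white [np.float64(279.9), np.float64(295.4)] S 
122 blue [] grey/white [np.float64(280.4), np.float64(294.8)] S 
123 blue [] grey/white [np.float64(281.1), np.float64(293.8)] S 
124 blue [] grey/white [np.float64(282.1), np.float64(293.2)] S [85, 84, 83
[... 1698 characters left out ...]
[np.float64(269.2), np.float64(280.6)] S [80, 82, 82, 82, 82, 87, 77, 23, 5, 4, 17, 43, 79, 83, 87]
125 blue [] grey/white [np.float64(269.6), np.float64(279.4)] S 
126 blue [] grey/white [np.float64(269.2), np.float64(277.6)] S 
127 blue [] grey/white [np.float64(269.2), np.float64(276.6)] S 
128 blue [] grey/white [np.float64(269.1), np.float64(275.9)] S [79, 81, 82, 82, 81, 81, 74, 33, 26, 56, 83, 83, 84, 87, 83]
129 blue [] grey/white [np.float64(269.2), np.float64(275.2)] S 
130 blue [] grey/white [np.float64(269.8), np.float64(274.9)] S 
131 blue [] grey/white [np.float64(270.2), np.float64(273.8)] S 
132 blue [] grey/white [] S 
133 blue [] grey/white [] S 
134 blue [] grey/white [] S
```

Row-by-row edges show the probe is tilted only about 10° and has slid about 10 mm sideways in the pads, so the push partly slipped. I'll put it back in the stand and regrasp it 22 mm higher, offset about 8 mm in the pads. Then I'll tilt it against the hole's rim with a longer lever.

```bash
python3 -c "
from h import *
print(plan([.5793,-.2174,.20],-76))"
```

```text
([1.04, -17.17, 32.66], 0.657)
```

play_rows([
  [0,-17.2,32.7],
  [0,-17.2,32.7],
  [0,-17.2,32.7],
  [0,-17.2,32.7],
  [0,-17.2,32.7],
  [0,-17.2,32.7],
  [0,-17.2,32.7],
  [0,-17.2,32.7],
  [0,-17.2,32.7],
  [0,-17.2,32.7],
  [0,-17.2,32.7],
  [0,-17.2,32.7],
  [1,-17.2,32.7],
  [1,-17.2,32.7],
  [1,-17.2,32.7],
  [1,-17.2,32.7],
], roll=[0.12,0.24,0.36,0.48,0.6,0.66,0.66,0.66,0.66,0.66,0.66,0.66,0.66,0.66,0.66,0.66], hand=[1,1,1,1,1,1,1,1,1,1,1,1,1,1,1,1])

```text
time_s: 25.17
eef_pos: [0.5779, -0.218, 0.2005]
ee_rot: [0.437, 0.556, -0.437, 0.556]
contact_force: [-0.2, -0.2, -2.1]
gripper_width: 0.256
```

```bash
cat > rows.py <<'E'
from h import *
import sys
# probe outline rows in scene, window around expected tip (tilt th, offset o mm along -tool y, grasp offset go mm up the probe)
k=sys.argv[1];th,o,go=map(float,sys.argv[2:5]);st();s=observe();R=Rot.from_quat(s['ee_rot']).as_matrix();g=s['eef_pos']-.019*R[:,0]-R[:,1]*o/1000
t=np.radians(th);n=np.sin(t)*R[:,1]-np.cos(t)*R[:,0];g=g-n*go/1000
pr=lambda d:proj("scene",g-n*d)
print("pred col bot",pr(.04).round(1),"nose",pr(.065).round(1),"tip",pr(.085).round(1),g-n*.085)
sc=read_camera("scene");cv2.imwrite(f"pics/s{k}.png",sc);x,y=map(int,pr(.065));x0,y0=x-15,y-16;K=6
im=cv2.GaussianBlur(cv2.resize(sc[y0:y0+28,x0:x0+30],None,fx=K,fy=K,interpolation=cv2.INTER_CUBIC),(0,0),3)
hsv=cv2.cvtColor(im,cv2.COLOR_BGR2HSV);S=hsv[...,1].astype(int);V=hsv[...,2].astype(int)
for r in range(y0+4,y0+27):
    i=int((r-y0+.5)*K);m=np.where(S[i]<int(sys.argv[5]) if len(sys.argv)>5 else S[i]<75)[0]
    if len(m):a,b=[(j+.5)/K-.5+x0 for j in m[[0,-1]]];print(r,round(a,1),round(b,1),"c",round((a+b)/2,2))
E
python3 rows.py c 10 9.7 0; python3 -c "
from h import *
print(plan([.5793,-.2174,.14],-76),plan([.5709,-.2195,.092],-76))"
```

```text
t 25.17 pos [ 0.5779 -0.218   0.2005] jaw -76.37 down [-0.  0. -1.] F [-0.2 -0.2 -2.1] T [-0.01 -0.06 -0.04] w 0.256 q [ 0.64  0.44 -0.44  1.63  0.2   1.12 -1.18]
pred col bot [200.8 234.1] nose [200.8 237.8] tip [200.9 240.7] [ 0.55413832 -0.22378531  0.13578143]
225 184.6 214.4 c 199.5
226 184.6 214.4 c 199.5
227 184.6 214.4 c 199.5
228 185.1 214.4 c 199.75
229 184.6 214.4 c 199.5
230 184.6 214.4 c 199.5
231 189.4 214.4 c 201.92
232 188.8 213.1 c 200.92
233 188.1 209.9 c 199.0
234 184.6 210.1 c 197.33
235 184.6 210.4 c 197.5
236 184.6 210.8 c 197.67
237 184.6 211.8 c 198.17
238 184.6 212.9 c 198.75
239 184.6 214.4 c 199.5
240 184.6 214.4 c 199.5
241 184.6 214.4 c 199.5
242 184.6 214.4 c 199.5
243 184.6 214.4 c 199.5
244 184.6 214.4 c 199.5
245 184.6 214.4 c 199.5
246 184.6 214.4 c 199.5
247 184.6 214.4 c 199.5
([6.06, 0.14, -0.05], -0.007) ([10.86, -0.72, -0.04], -0.007)
```

play_rows([
  [2,0.1,0],
  [4,0.1,0],
  [6,0.1,0],
  [6,0.1,0],
  [7,-0.05,0],
  [8,-0.2,0],
  [9,-0.4,0],
  [9.5,-0.5,0],
  [10,-0.6,0],
  [10,-0.6,0],
], roll=[0,0,0,0,0,0,0,0,0,0], hand=[1,1,1,1,1,1,1,1,1,1])

```text
time_s: 26.05
eef_pos: [0.5731, -0.2191, 0.1001]
ee_rot: [0.438, 0.555, -0.436, 0.556]
contact_force: [4.9, 3.4, -5.6]
gripper_width: 0.253
```

```bash
python3 -c "
from h import *
st()
sc=read_camera('scene');cv2.imwrite('pics/x.png',cv2.convertScaleAbs(cv2.resize(sc[210:280,165:245],(640,560),interpolation=cv2.INTER_CUBIC),alpha=1.6))"
```

```text
t 26.05 pos [ 0.5731 -0.2191  0.1001] jaw -76.39 down [ 0.002  0.001 -1.   ] F [ 4.9  3.4 -5.6] T [ 0.95 -1.73 -0.02] w 0.253 q [ 0.62  0.54 -0.41  1.72  0.26  0.93 -1.22]
```

View pics/x.png

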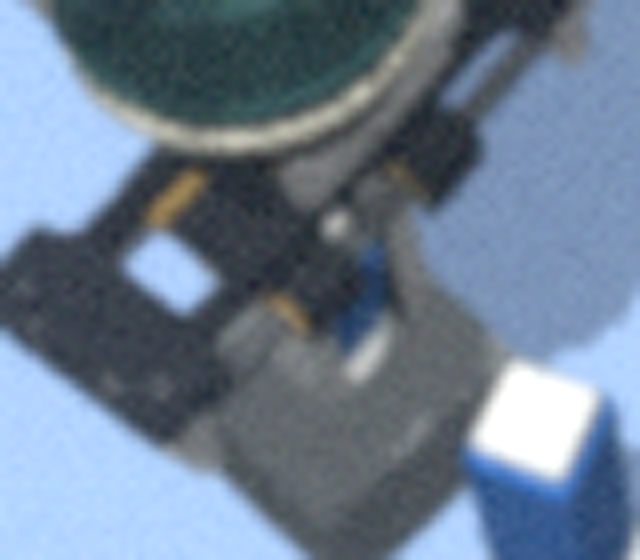

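The probe's nose is in the hole, with the collar (crop 370,350) just above the stand. Lowering a little more, then releasing so that it seats.

play_rows([
  [0.5,0,0],
  [1.0,-0.1,0],
  [1.0,-0.1,0],
  [1.0,-0.1,0],
], roll=[0,0,0,0], hand=[1,1,1,1])

```text
time_s: 26.43
eef_pos: [0.5719, -0.2195, 0.09]
ee_rot: [0.438, 0.555, -0.437, 0.556]
contact_force: [5.5, 3.6, -5.5]
gripper_width: 0.255
```

play_rows([
  [0,0,0],
  [0,0,0],
  [0,0,0],
  [0,0,0],
  [0,0,0],
  [0,0,0],
  [-3,0,0],
  [-6,0,0],
  [-9,0,0],
  [-11,0,0],
  [-11,15,0],
  [-11,15,0],
  [-11,15,0],
  [-11,15,0],
], roll=[0,0,0,0,0,0,0,0,0,0,0,0,0,0], hand=[0,0,0,0,0,0,0,0,0,0,0,0,0,0])

```text
time_s: 27.6
eef_pos: [0.7197, -0.1833, 0.2001]
ee_rot: [0.437, 0.556, -0.437, 0.556]
contact_force: [-0.5, 0.5, -0.2]
gripper_width: 0.998
```

```bash
cat > cap.py <<'E'
from h import *
st();P={}
for n,b in(("scene",(185,222,32,34)),("top",(365,203,30,26))):
    im=read_camera(n);cv2.imwrite(f"pics/cap_{n}.png",im);h=cv2.cvtColor(im,cv2.COLOR_BGR2HSV).astype(int);print(n,blobs((h[...,1]<60)&(h[...,2]>120),b))
    B=blobs((h[...,1]<60)&(h[...,2]>120),b)
    if B:P[n]=B[0][1]
if len(P)==2:print(tri(P["scene"],P["top"]),onz("top",P["top"],.146))
E
python3 cap.py
```

```text
t 27.6 pos [ 0.7197 -0.1833  0.2001] jaw -76.37 down [ 0.     0.001 -1.   ] F [-0.5  0.5 -0.2] T [ 0.03  0.06 -0.  ] w 0.998 q [ 0.46  0.67 -0.42  1.26  0.27  1.26 -1.3 ]
scene [(80, [201.42, 239.34], [196, 235, 12, 10]), (28, [192.43, 222.75], [187, 222, 13, 4]), (10, [212.0, 254.0], [210, 252, 4, 4]), (4, [190.5, 248.5], [189, 247, 4, 4])]
top [(10, [369.3, 220.0], [369, 217, 2, 7])]
(array([ 0.54443508, -0.2087532 ,  0.11114088]), np.float64(0.018227715940483842)) [ 0.54130403 -0.19469866  0.146     ]
```

The probe is seated upright again: the cap is at scene (201.4,239.3), against (200.9,239.2) originally. Regrasping it higher and pre-offset.

```bash
python3 -c "
from h import *
print(plan([.5479,-.2249,.2],-76.4),plan([.5479,-.2249,.103],-76.4))"
```

```text
([-0.11, -17.69, 0.07], 0.003) ([9.59, -17.7, 0.1], 0.003)
```

play_rows([
  [0,-4,0.1],
  [0,-8,0.1],
  [0,-12,0.1],
  [0,-16,0.1],
  [0,-17.7,0.1],
  [0,-17.7,0.1],
  [0,-17.7,0.1],
  [3,-17.7,0.1],
  [6,-17.7,0.1],
  [8,-17.7,0.1],
  [9.7,-17.7,0.1],
  [9.7,-17.7,0.1],
  [9.7,-17.7,0.1],
], roll=[0,0,0,0,0,0,0,0,0,0,0,0,0], hand=[0,0,0,0,0,0,0,0,0,0,0,0,0])

```text
time_s: 28.78
eef_pos: [0.5456, -0.2268, 0.1031]
ee_rot: [0.437, 0.556, -0.437, 0.555]
contact_force: [0.7, 0.5, 1.0]
gripper_width: 0.998
```

play_rows([
  [0,0,0],
  [0,0,0],
  [0,0,0],
  [0,0,0],
  [0,0,0],
  [0,0,0],
  [0,0,0],
  [0,0,0],
  [0,0,0],
  [0,0,0],
  [0,0,0],
], roll=[0,0,0,0,0,0,0,0,0,0,0], hand=[1,1,1,1,1,1,1,1,1,1,1])

```text
time_s: 29.7
eef_pos: [0.5452, -0.2274, 0.1034]
ee_rot: [0.437, 0.556, -0.437, 0.555]
contact_force: [-0.9, 0.5, -2.3]
gripper_width: 0.256
```

play_rows([
  [-1,0,0],
  [-2,0,0],
  [-2.6,0,0],
  [-2.6,0,0],
  [-2.6,0.2,0],
  [-2.6,0.2,0],
], roll=[0,0,0,0,0,0], hand=[1,1,1,1,1,1])

```text
time_s: 30.2
eef_pos: [0.5468, -0.2268, 0.1294]
ee_rot: [0.437, 0.556, -0.438, 0.555]
contact_force: [-3.8, 2.6, 0.6]
gripper_width: 0.253
```

play_rows([
  [0,0.2,0],
  [0,0.5,0],
  [0.05,0.8,0],
  [0.1,1.1,0],
  [0.15,1.4,0],
  [0.2,1.7,0],
  [0.25,2.0,0],
  [0.3,2.3,0],
  [0.4,2.6,0],
  [0.5,2.9,0],
  [0.6,3.2,0],
  [0.7,3.5,0],
  [0.7,3.5,0],
  [0.7,3.5,0],
], roll=[0,0,0,0,0,0,0,0,0,0,0,0,0,0], hand=[1,1,1,1,1,1,1,1,1,1,1,1,1,1])

```text
time_s: 31.37
eef_pos: [0.581, -0.2185, 0.1222]
ee_rot: [0.437, 0.556, -0.437, 0.555]
contact_force: [-2.7, 3.8, -0.7]
gripper_width: 0.255
```

```bash
python3 -c "
from h import *
st()"
```

```text
t 31.37 pos [ 0.581  -0.2185  0.1222] jaw -76.42 down [-0.001  0.001 -1.   ] F [-2.7  3.8 -0.7] T [ 1.26  0.83 -0.1 ] w 0.255 q [ 0.62  0.53 -0.42  1.69  0.25  0.98 -1.22]
```

play_rows([
  [-2,0,0],
  [-5,0,0],
  [-8,0,0],
  [-10,0,0],
  [-10,0,0],
], roll=[0,0,0,0,0], hand=[1,1,1,1,1])

```text
time_s: 31.78
eef_pos: [0.5831, -0.2198, 0.2271]
ee_rot: [0.438, 0.553, -0.437, 0.558]
contact_force: [0.5, -0.9, -1.7]
gripper_width: 0.255
```

```bash
python3 -c "
from h import *
st();print(plan([.4298,.12,.2105],-38.3))"
```

```text
t 31.78 pos [ 0.5831 -0.2198  0.2271] jaw -76.46 down [ 0.006 -0.003 -1.   ] F [ 0.5 -0.9 -1.7] T [ 0.02 -0.07  0.03] w 0.255 q [ 0.65  0.43 -0.45  1.59  0.2   1.17 -1.18]
([1.46, -6.95, -36.63], -0.666)
```

play_rows([
  [0,-7,-36.6],
  [0,-7,-36.6],
  [0,-7,-36.6],
  [0,-7,-36.6],
  [0,-7,-36.6],
  [0,-7,-36.6],
  [0,-7,-36.6],
  [0,-7,-36.6],
  [0,-7,-36.6],
  [0,-7,-36.6],
  [0,-7,-36.6],
  [0,-7,-36.6],
  [0,-7,-36.6],
  [0,-7,-36.6],
], roll=[-0.1,-0.2,-0.3,-0.4,-0.5,-0.6,-0.67,-0.67,-0.67,-0.67,-0.67,-0.67,-0.67,-0.67], hand=[1,1,1,1,1,1,1,1,1,1,1,1,1,1])

```text
time_s: 32.95
eef_pos: [0.4277, 0.1195, 0.2222]
ee_rot: [0.231, 0.668, -0.231, 0.668]
contact_force: [0.4, -0.2, -1.7]
gripper_width: 0.257
```

```bash
python3 rows.py d 16 2 22
```

```text
t 32.95 pos [0.4277 0.1195 0.2222] jaw -38.15 down [-0.  0. -1.] F [ 0.4 -0.2 -1.7] T [-0.05 -0.07  0.01] w 0.257 q [ 0.41  0.12 -0.8   2.    0.1   1.06 -1.1 ]
pred col bot [273.1 121.5] nose [270.5 127.5] tip [268.5 132.1] [0.40818237 0.094766   0.13836462]
115 268.4 284.4 c 276.42
116 267.6 284.4 c 276.0
117 267.1 271.2 c 269.17
118 266.8 271.2 c 269.0
119 266.6 271.1 c 268.83
120 266.4 271.2 c 268.83
121 266.6 271.4 c 269.0
122 266.6 281.9 c 274.25
123 267.1 282.1 c 274.58
124 267.6 281.9 c 274.75
125 267.9 281.2 c 274.58
126 267.4 280.4 c 273.92
127 266.8 279.6 c 273.17
128 266.6 276.6 c 271.58
129 266.9 274.1 c 270.5
130 266.8 273.2 c 270.0
131 266.8 272.8 c 269.75
132 266.9 271.4 c 269.17
133 268.1 270.1 c 269.08
```

play_rows([
  [0,0,0],
  [0,0,0],
  [0,0,0],
  [0,0,0],
  [0,0,0],
  [0,0,0],
  [0,0,0],
  [0,0,0],
  [0,0,0],
  [0,0,0],
  [0,0,0],
  [0,0,0],
  [0,0,0],
  [0,0,0],
], roll=[-0.12,-0.24,-0.36,-0.48,-0.6,-0.72,-0.84,-0.96,-1.08,-1.2,-1.32,-1.44,-1.56,-1.57], hand=[1,1,1,1,1,1,1,1,1,1,1,1,1,1])

```text
time_s: 34.17
eef_pos: [0.4275, 0.12, 0.2223]
ee_rot: [-0.311, 0.635, 0.311, 0.635]
contact_force: [-0.5, -0.4, -1.8]
gripper_width: 0.255
```

play_rows([
  [0,0,0],
  [0,0,0],
  [0,0,0],
  [0,0,0],
  [0,0,0],
  [0,0,0],
  [0,0,0],
  [0,0,0],
  [0,0,0],
  [0,0,0],
  [0,0,0],
  [0,0,0],
  [0,0,0],
  [0,0,0],
  [0,0,0],
], roll=[-0.12,-0.24,-0.36,-0.48,-0.6,-0.72,-0.84,-0.96,-1.08,-1.2,-1.32,-1.44,-1.56,-1.56,-1.56], hand=[1,1,1,1,1,1,1,1,1,1,1,1,1,1,1])

```text
time_s: 35.42
eef_pos: [0.4274, 0.1202, 0.2224]
ee_rot: [-0.666, 0.237, 0.666, 0.237]
contact_force: [-0.2, 0.6, -2.5]
gripper_width: 0.251
```

```bash
python3 rows.py e 16 2 22
```

```text
t 35.42 pos [0.4274 0.1202 0.2224] jaw 140.89 down [-0.  0. -1.] F [-0.2  0.6 -2.5] T [ 0.12 -0.09  0.05] w 0.251 q [ 0.75  0.21 -1.2   1.99  0.22  1.08  1.91]
pred col bot [288.1 121.1] nose [290.6 127. ] tip [292.5 131.6] [0.44722389 0.14462187 0.13853589]
115 276.9 292.9 c 284.92
116 290.6 293.6 c 292.08
117 290.6 294.1 c 292.33
118 290.4 294.6 c 292.5
119 290.4 294.8 c 292.58
120 290.4 294.8 c 292.58
121 290.1 294.6 c 292.33
122 279.6 294.2 c 286.92
123 279.6 293.6 c 286.58
124 279.8 293.6 c 286.67
125 280.4 293.6 c 287.0
126 281.2 293.9 c 287.58
127 283.1 294.4 c 288.75
128 286.4 294.8 c 290.58
129 287.4 294.9 c 291.17
130 288.1 294.8 c 291.42
131 289.4 294.8 c 292.08
132 290.8 294.6 c 292.67
```

Two-roll edges now give a tilt of roughly 16° with a small offset. About 4° more is needed, so I'll push once more on the stand's outer edge, with the contact force giving a direct check.

```bash
python3 -c "
from h import *
print(plan([.5598,-.2558,.2224],7.0))"
```

```text
([-0.01, 20.82, -34.0], 2.337)
```

play_rows([
  [0,1,-2],
  [0,3,-5],
  [0,5,-8],
  [0,7,-11],
  [0,9,-14],
  [0,11,-17],
  [0,13,-20],
  [0,15,-23],
  [0,17,-26],
  [0,19,-29],
  [0,20.8,-32],
  [0,20.8,-34],
  [0,20.8,-34],
  [0,20.8,-34],
  [0,20.8,-34],
  [0,20.8,-34],
  [0,20.8,-34],
  [0,20.8,-34],
  [0,20.8,-34],
  [0,20.8,-34],
], roll=[0.12,0.24,0.36,0.48,0.6,0.72,0.84,0.96,1.08,1.2,1.32,1.44,1.56,1.68,1.8,1.92,2.04,2.16,2.28,2.34], hand=[1,1,1,1,1,1,1,1,1,1,1,1,1,1,1,1,1,1,1,1])

```text
time_s: 37.13
eef_pos: [0.5625, -0.2545, 0.2223]
ee_rot: [-0.04, 0.706, 0.04, 0.706]
contact_force: [-0.6, 0.6, -2.7]
gripper_width: 0.255
```

play_rows([
  [0,0,0],
  [3,0,0],
  [6,0,0],
  [8,0,0],
  [9.6,0,0],
  [9.6,0,0],
  [9.6,0,0],
], roll=[0,0,0,0,0,0,0], hand=[1,1,1,1,1,1,1])

```text
time_s: 37.72
eef_pos: [0.5623, -0.2543, 0.1262]
ee_rot: [-0.044, 0.706, 0.045, 0.705]
contact_force: [-0.3, -0.2, -1.3]
gripper_width: 0.254
```

```bash
cat > u.py <<'E'
from h import *
st();s=observe();R=Rot.from_quat(s['ee_rot']).as_matrix();p=s['eef_pos'];print("u %.4f Fy_tool %.2f"%(p[:2]@[-.122,.9925],R[:,1]@s['contact_force']))
E
python3 u.py
```

```text
t 37.72 pos [ 0.5623 -0.2543  0.1262] jaw 7.19 down [-0.001  0.001 -1.   ] F [-0.3 -0.2 -1.3] T [ 0.02 -0.12  0.01] w 0.254 q [ 0.72  0.53 -0.46  1.69  0.27  0.99  0.28]
u -0.3210 Fy_tool -0.19
```

play_rows([
  [0,0.4,0],
  [0,0.8,0],
  [0,0.8,0],
  [0,0.8,0],
], roll=[0,0,0,0], hand=[1,1,1,1])

```text
time_s: 38.05
eef_pos: [0.5619, -0.2462, 0.1273]
ee_rot: [-0.045, 0.705, 0.044, 0.706]
contact_force: [-1.0, 0.2, -1.6]
gripper_width: 0.255
```

play_rows([
  [0,0.2,0],
  [0,0.2,0],
  [0,0.2,0],
], roll=[0,0,0], hand=[1,1,1])

```text
time_s: 38.3
eef_pos: [0.5613, -0.2447, 0.1267]
ee_rot: [-0.045, 0.706, 0.044, 0.706]
contact_force: [0.7, -1.4, -0.6]
gripper_width: 0.253
```

play_rows([
  [0,0.2,0],
  [0,0.2,0],
  [0,0.2,0],
], roll=[0,0,0], hand=[1,1,1])

```text
time_s: 38.55
eef_pos: [0.561, -0.243, 0.1265]
ee_rot: [-0.045, 0.706, 0.044, 0.706]
contact_force: [1.5, -5.0, -1.3]
gripper_width: 0.255
```

play_rows([
  [0,0.2,0],
  [0,0.2,0],
  [0,0.2,0],
], roll=[0,0,0], hand=[1,1,1])

```text
time_s: 38.8
eef_pos: [0.5607, -0.2408, 0.1265]
ee_rot: [-0.045, 0.706, 0.044, 0.706]
contact_force: [0.3, -4.9, -0.1]
gripper_width: 0.256
```

```bash
python3 u.py
```

```text
t 38.8 pos [ 0.5607 -0.2408  0.1265] jaw 7.21 down [-0. -0. -1.] F [ 0.3 -4.9 -0.1] T [-1.49 -0.27 -0.01] w 0.256 q [ 0.71  0.52 -0.47  1.71  0.27  0.98  0.26]
u -0.3074 Fy_tool -4.88
```

play_rows([
  [0,0.2,0],
  [0,0.4,0],
  [0,0.6,0],
  [0,0.75,0],
  [0,0.75,0],
  [0,0.75,0],
], roll=[0,0,0,0,0,0], hand=[1,1,1,1,1,1])

```text
time_s: 39.3
eef_pos: [0.5596, -0.2332, 0.1264]
ee_rot: [-0.044, 0.706, 0.044, 0.706]
contact_force: [-0.6, -4.1, -0.2]
gripper_width: 0.252
```

```bash
python3 u.py
```

```text
t 39.3 pos [ 0.5596 -0.2332  0.1264] jaw 7.21 down [-0.  0. -1.] F [-0.6 -4.1 -0.2] T [-1.34 -0.11 -0.02] w 0.252 q [ 0.7   0.51 -0.47  1.72  0.27  0.98  0.25]
u -0.2997 Fy_tool -3.96
```

play_rows([
  [0,-0.5,0],
  [0,-1.5,0],
  [-2,-1.5,0],
  [-5,-1.5,0],
  [-8,-1.5,0],
  [-10,-1.5,0],
  [-10,-1.5,0],
], roll=[0,0,0,0,0,0,0], hand=[1,1,1,1,1,1,1])

```text
time_s: 39.88
eef_pos: [0.5634, -0.2488, 0.2307]
ee_rot: [-0.045, 0.704, 0.044, 0.707]
contact_force: [0.2, -0.3, -1.9]
gripper_width: 0.25
```

```bash
python3 -c "
from h import *
st();print(plan([.4275,.12,.2224],-38.2))"
```

```text
t 39.88 pos [ 0.5634 -0.2488  0.2307] jaw 7.21 down [ 0.005 -0.002 -1.   ] F [ 0.2 -0.3 -1.9] T [-0.04 -0.14  0.03] w 0.25 q [ 0.74  0.42 -0.5   1.6   0.21  1.17  0.32]
([0.7, 38.3, -8.86], 0.792)
```

play_rows([
  [0,4,-1],
  [0,8,-2],
  [0,12,-3],
  [0,16,-4],
  [0,20,-5],
  [0,24,-6],
  [0,28,-7],
  [0,32,-8],
  [0,36,-8.9],
  [0.8,38.3,-8.9],
  [0.8,38.3,-8.9],
  [0.8,38.3,-8.9],
  [0.8,38.3,-8.9],
  [0.8,38.3,-8.9],
  [0.8,38.3,-8.9],
  [0.8,38.3,-8.9],
  [0.8,38.3,-8.9],
  [0.8,38.3,-8.9],
  [0.8,38.3,-8.9],
  [0.8,38.3,-8.9],
], roll=[-0.12,-0.24,-0.36,-0.48,-0.6,-0.72,-0.84,-0.96,-1.08,-1.2,-1.32,-1.44,-1.56,-1.68,-1.8,-1.92,-2.04,-2.16,-2.28,-2.33], hand=[1,1,1,1,1,1,1,1,1,1,1,1,1,1,1,1,1,1,1,1])

```text
time_s: 41.55
eef_pos: [0.4252, 0.1206, 0.2181]
ee_rot: [-0.666, 0.235, 0.667, 0.235]
contact_force: [0.9, 0.1, -2.0]
gripper_width: 0.256
```

```bash
python3 rows.py f 20 5 22; python3 -c "
from h import *
R=Rot.from_quat(observe()['ee_rot']).as_matrix();g=observe()['eef_pos']-.019*R[:,0]
print('TCP-axis point px: e-pose',proj('scene',[.4274,.1202,.14]).round(2),'now',proj('scene',[*g[:2],.14]).round(2))"
```

```text
t 41.55 pos [0.4252 0.1206 0.2181] jaw 141.13 down [-0.001  0.001 -1.   ] F [ 0.9  0.1 -2. ] T [ 0.12 -0.09  0.02] w 0.256 q [ 0.66  0.18 -1.09  2.    0.18  1.06  1.95]
pred col bot [290.4 121.2] nose [293.5 127. ] tip [295.9 131.4] [0.45123843 0.15301432 0.13652719]
114 277.6 284.4 c 281.0
115 277.6 295.6 c 286.58
116 277.6 296.2 c 286.92
117 292.6 296.6 c 294.58
118 292.6 296.9 c 294.75
119 292.8 297.1 c 294.92
120 292.8 297.1 c 294.92
121 292.4 297.1 c 294.75
122 291.4 296.8 c 294.08
123 282.2 296.4 c 289.33
124 282.4 296.6 c 289.5
125 282.8 297.1 c 289.92
126 283.6 297.9 c 290.75
127 285.1 298.2 c 291.67
128 290.4 298.4 c 294.42
129 291.1 298.6 c 294.83
130 291.8 298.6 c 295.17
131 292.8 298.4 c 295.58
132 294.8 297.8 c 296.25
TCP-axis point px: e-pose [280.59 131.35] now [280.16 130.79]
```

The probe edges now give a tilt of about 20°, with a pad offset of about 5 mm and the tip 42 mm out along −y of the tool. Going to hover over the dot.

```bash
python3 -c "
from h import *
print(plan([.5127,.2347,.215],84.1),plan([.5127,.2347,.1748],84.1))"
```

```text
([0.31, -14.38, 0.35], 0.996) ([4.33, -14.38, 0.34], 0.996)
```

play_rows([
  [0,-2,0],
  [0,-5,0],
  [0,-8,0.2],
  [0,-11,0.3],
  [0,-14.4,0.3],
  [0,-14.4,0.3],
  [0,-14.4,0.3],
  [0,-14.4,0.3],
  [0,-14.4,0.3],
  [0,-14.4,0.3],
  [2,-14.4,0.3],
  [4,-14.4,0.3],
  [4.3,-14.4,0.3],
  [4.3,-14.4,0.3],
  [4.3,-14.4,0.3],
], roll=[0.12,0.24,0.36,0.48,0.6,0.72,0.84,0.96,1.0,1.0,1.0,1.0,1.0,1.0,1.0], hand=[1,1,1,1,1,1,1,1,1,1,1,1,1,1,1])

```text
time_s: 42.85
eef_pos: [0.5143, 0.2344, 0.176]
ee_rot: [-0.47, 0.528, 0.471, 0.528]
contact_force: [-0.4, 1.0, -1.4]
gripper_width: 0.256
```

```bash
cat > dot.py <<'E'
from h import *
import sys
st();s=observe();R=Rot.from_quat(s['ee_rot']).as_matrix();tip=s['eef_pos']-R[:,1]*.042+R[:,0]*.0819
d=np.array([.5579,.2300,.0835]);n=np.array([-.3401,.0352,.9397]);print("tip",tip.round(4),"above lid",round(float((tip-d)@n),4),"in-plane",((tip-d)-n*((tip-d)@n)).round(4),"px",proj("scene",tip).round(1))
sc=read_camera("scene");cv2.imwrite(f"pics/h{sys.argv[1]}.png",sc)
cv2.imwrite(f"pics/hz{sys.argv[1]}.png",cv2.convertScaleAbs(cv2.resize(sc[128:168,318:368],(750,600),interpolation=cv2.INTER_CUBIC),alpha=1.6))
h=cv2.cvtColor(sc,cv2.COLOR_BGR2HSV).astype(int);print("red",blobs(((h[...,0]<12)|(h[...,0]>168))&(h[...,1]>90),(330,140,25,25),2),"yel",blobs((h[...,0]>15)&(h[...,0]<40)&(h[...,1]>80),(360,160,25,22),2))
tc=[round(float(x),3) for x in (R.T@(d+n*.0-tip)*100)];print("tool shift to dot (cm)",tc,"n in tool",(R.T@n).round(3))
E
python3 dot.py 1
```

```text
t 42.85 pos [0.5143 0.2344 0.176 ] jaw 83.45 down [-0.     0.001 -1.   ] F [-0.4  1.  -1.4] T [ 0.01 -0.13  0.01] w 0.256 q [ 0.13  0.45 -0.79  1.78  0.36  1.07  0.67]
tip [0.556  0.2296 0.0941] above lid 0.0106 in-plane [ 0.0017 -0.0008  0.0007] px [342.5 150.8]
red [(12, [342.67, 152.92], [341, 151, 4, 4])] yel [(16, [371.88, 170.88], [371, 168, 3, 7])]
tool shift to dot (cm) [1.063, -0.184, 0.061] n in tool [-0.94   0.342 -0.003]
```

View pics/hz1.png

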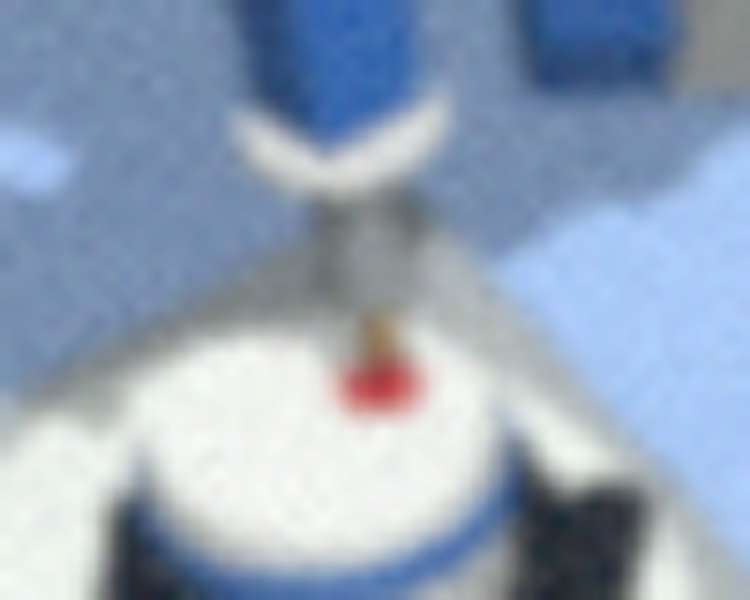

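The tip at (342.6,151.0) matches its predicted pixel (342.5,150.8) just above the dot (342.8,153.0). The pin is still at home, (371.9,170.9), unchanged. Approaching along the lid normal.

play_rows([
  [0.2,0,0.06],
  [0.4,0,0.06],
  [0.6,-0.05,0.06],
  [0.75,-0.06,0.06],
  [0.75,-0.06,0.06],
  [0.75,-0.06,0.06],
  [0.75,-0.06,0.06],
], roll=[-0.01,-0.01,-0.01,-0.01,-0.01,-0.01,-0.01], hand=[1,1,1,1,1,1,1])

```text
time_s: 43.48
eef_pos: [0.5148, 0.2348, 0.168]
ee_rot: [-0.473, 0.525, 0.473, 0.526]
contact_force: [-0.2, -0.7, -1.9]
gripper_width: 0.254
```

```bash
python3 dot.py 2
```

```text
t 43.48 pos [0.5148 0.2348 0.168 ] jaw 84.0 down [-0.  0. -1.] F [-0.2 -0.7 -1.9] T [ 0.06 -0.12  0.01] w 0.254 q [ 0.13  0.46 -0.78  1.78  0.37  1.05  0.68]
tip [0.5565 0.2304 0.0861] above lid 0.0029 in-plane [-0.0004  0.0003 -0.0001] px [342.5 152.6]
red [(9, [342.67, 153.33], [341, 152, 4, 3])] yel [(17, [372.0, 170.82], [371, 168, 4, 7])]
tool shift to dot (cm) [0.262, -0.14, -0.025] n in tool [-0.94   0.342 -0.   ]
```

play_rows([
  [0.19,-0.07,0],
  [0.19,-0.07,0],
  [0.19,-0.07,0],
], roll=[0,0,0], hand=[1,1,1])

```text
time_s: 43.78
eef_pos: [0.5154, 0.2346, 0.1659]
ee_rot: [-0.473, 0.526, 0.473, 0.525]
contact_force: [-0.6, -0.0, -2.2]
gripper_width: 0.25
```

play_rows([
  [0.14,-0.05,0],
  [0.14,-0.05,0],
  [0.14,-0.05,0],
], roll=[0,0,0], hand=[1,1,1])

```text
time_s: 44.03
eef_pos: [0.5159, 0.2346, 0.1646]
ee_rot: [-0.473, 0.526, 0.473, 0.525]
contact_force: [0.8, -0.5, -1.7]
gripper_width: 0.254
```

play_rows([
  [0.14,-0.05,0],
  [0.14,-0.05,0],
  [0.14,-0.05,0],
], roll=[0,0,0], hand=[1,1,1])

```text
time_s: 44.28
eef_pos: [0.5165, 0.2346, 0.1633]
ee_rot: [-0.473, 0.525, 0.473, 0.526]
contact_force: [-1.2, 0.5, 0.3]
gripper_width: 0.253
```

```bash
python3 dot.py 3
```

```text
t 44.28 pos [0.5165 0.2346 0.1633] jaw 84.0 down [ 0.  0. -1.] F [-1.2  0.5  0.3] T [ 0.04  0.02 -0.03] w 0.253 q [ 0.13  0.47 -0.78  1.78  0.37  1.05  0.67]
tip [0.5583 0.2302 0.0814] above lid -0.0021 in-plane [-0.0003  0.0003 -0.0001] px [342.7 154. ]
red [(6, [343.0, 153.5], [342, 153, 3, 2])] yel [(18, [372.11, 170.83], [371, 168, 4, 7])]
tool shift to dot (cm) [-0.207, 0.036, -0.026] n in tool [-0.94   0.342 -0.   ]
```

play_rows([
  [0.1,-0.03,0],
  [0.2,-0.07,0],
  [0.28,-0.1,0],
  [0.28,-0.1,0],
  [0.28,-0.1,0],
], roll=[0,0,0,0,0], hand=[1,1,1,1,1])

```text
time_s: 44.75
eef_pos: [0.5175, 0.2345, 0.1605]
ee_rot: [-0.473, 0.525, 0.473, 0.526]
contact_force: [-1.4, 0.0, 2.2]
gripper_width: 0.253
```

```bash
cat > f.py <<'E'
from h import *
n=np.array([-.3401,.0352,.9397]);F=[]
for i in range(12): F.append(observe()['contact_force']);read_camera("scene")
F=np.array(F);d=F.mean(0)-[0,-.1,-1.85];print("dF",d.round(2),"along n",round(float(d@n),2),"sd",F.std(0).round(2),"first/last half n",(F[:6]@n).mean().round(2),(F[6:]@n).mean().round(2))
E
python3 f.py; python3 dot.py 4
```

```text
dF [0.2  0.1  4.39] along n 4.06 sd [0.7  0.34 0.35] first/last half n 2.26 2.38
t 45.35 pos [0.5175 0.2345 0.1605] jaw 84.0 down [ 0.  0. -1.] F [0.3 0.4 2.3] T [ 0.19 -0.44 -0.  ] w 0.252 q [ 0.12  0.47 -0.78  1.78  0.38  1.04  0.67]
tip [0.5593 0.2301 0.0786] above lid -0.005 in-plane [-0.0004  0.0002 -0.0001] px [342.7 154.9]
red [(3, [343.0, 154.0], [342, 154, 3, 1])] yel [(18, [372.11, 170.83], [371, 168, 4, 7])]
tool shift to dot (cm) [-0.489, 0.134, -0.021] n in tool [-0.94   0.342 -0.   ]
```

play_rows([
  [0.05,-0.02,0],
  [0.05,-0.02,0],
  [0.05,-0.02,0],
  [0.05,-0.02,0],
], roll=[0,0,0,0], hand=[1,1,1,1])

```text
time_s: 45.73
eef_pos: [0.5177, 0.2344, 0.16]
ee_rot: [-0.473, 0.525, 0.473, 0.526]
contact_force: [1.3, 1.0, 3.1]
gripper_width: 0.249
```

```bash
python3 f.py; python3 dot.py 5
python3 - <<'E'
from h import *
# bystanders unchanged? compare with first pictures
a=cv2.imread("pics/scene0.png");b=cv2.imread("pics/h5.png");t=cv2.imread("pics/top0.png");u=read_camera("top")
for nm,p,q,(x,y,w,h) in(("vial",a,b,(280,205,24,30)),("inhaler",a,b,(350,110,28,28)),("dish",a,b,(95,272,38,36)),("dish top",t,u,(440,248,38,36))):
    print(nm,np.abs(p[y:y+h,x:x+w].astype(int)-q[y:y+h,x:x+w]).mean().round(1))
E
```

```text
dF [0.62 0.52 4.8 ] along n 4.32 sd [0.33 0.44 0.35] first/last half n 2.61 2.54
t 46.33 pos [0.5176 0.2344 0.16  ] jaw 83.99 down [-0.  0. -1.] F [0.9 1.1 2.6] T [ 0.16 -0.55 -0.  ] w 0.253 q [ 0.12  0.47 -0.78  1.78  0.38  1.04  0.67]
tip [0.5594 0.23   0.0781] above lid -0.0056 in-plane [-0.0004  0.0002 -0.0002] px [342.7 155.1]
red [(2, [342.5, 154.0], [342, 154, 2, 1])] yel [(16, [371.88, 170.88], [371, 168, 3, 7])]
tool shift to dot (cm) [-0.545, 0.149, -0.017] n in tool [-0.94   0.342 -0.001]
vial 3.9
inhaler 17.8
dish 3.9
dish top 17.6
```

```bash
python3 -c "
from plant import *
print(job_done())"
```

```text
the job is handed in; nothing more can be done
None
```

I swung the turret to its stop and handed the job in at about 46 s of the 64 s, with the probe still held on the red dot. No verdict came back.

- **Turret:** I stopped when the opposing force rose to about 13 N and the arm no longer moved. A picture then showed the yellow pin in the bracket. The pin was at the same place in the scene view to within 0.3 px at the last check.
- **Probe:** I took the smallest probe, the one in the grey block. The tool can only point down, so I tilted the probe in the grip by pushing its nose against the stand. The first push slipped: it gave about 10° of tilt and 10 mm of sideways slide. I put the probe back, took it again 22 mm higher and tilted it in two further pushes. My last camera estimate of the tilt was 19.5–20° against the 20° needed, good to about 1.5°.
- **Final pose:** The calculated tip position was within 0.5 mm of the dot along the lid. The force along the lid normal was about 4.3 N and held steady. That means the tip is pressed in about 4.6 mm.

**Checks that disagreed or were weak:**
- **Side force:** About 2 N of force along the lid remained at the tip, where I expected almost none. The probe may therefore be a degree or so off square.
- **Bystanders:** The image comparison was clean for the vial, and for the dish in the scene view. It was higher for the inhaler in the scene view and the dish in the top view (17–18 against 4). I put that down to the arm's shadow. The inhaler looked in place in pictures from about 43 s, but I did not recheck the dish in the top view.

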